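# Dress the laser-marking stage: block and two hold-down weights

## Task

Get the marking stage ready: lay the aluminium block flat in the middle of the white panel, its length along the panel's length, and build one hold-down weight in the middle of each steel mask plate beside it. A weight is a dark bronze ring lying flat with the bright steel collar of the same diameter standing centred on top of it; the wide weight belongs on the plate with the round holes, the narrow one on the plate with the small squares. Let go of everything, and leave the amber jar and the screwdriver where they are.

Things in the scene. Friction and masses are not known exactly. Their poses are not given: they have to be found in the camera images.
- block_mid (a point): the block to be marked: plain aluminium bar 70 mm (x) by 32 mm (y) by 18 mm high with two small drilled holes in its top, lying flat on the bench, loose (0.11 kg). Point: its centre, half-way up (9 mm above its underside); x along its length, z up
- wide_ring_mid (a point): the wide base ring: flat dark-bronze ring with a plain hole, outside diameter 60 mm, hole 38 mm, 16 mm high, standing flat on the bench, loose (0.24 kg). Point: its centre, half-way up (8 mm above its underside); z is its axis, up
- wide_collar_mid (a point): the wide collar: bright steel tube with small dark set-screw holes in its side, outside diameter 60 mm, bore 38 mm, 40 mm high, standing upright on the bench, loose (0.52 kg). Point: its centre, half-way up (20 mm above its underside); z is its axis, up
- narrow_ring_mid (a point): the narrow base ring: flat dark-bronze ring with a plain hole, outside diameter 40 mm, hole 22 mm, 16 mm high, standing flat on the bench, loose (0.13 kg). Point: its centre, half-way up (8 mm above its underside); z is its axis, up
- narrow_collar_mid (a point): the narrow collar: bright steel tube with small dark set-screw holes in its side, outside diameter 40 mm, bore 22 mm, 40 mm high, standing upright on the bench, loose (0.28 kg). Point: its centre, half-way up (20 mm above its underside); z is its axis, up
- panel (a point): the white panel in the middle of the marking stage (a fixed low aluminium bed 150 by 320 mm, 20 mm high). The panel is 124 mm (x, its length) by 84 mm (y), its top 3 mm above the bed and 23 mm above the bench. Point: centre of its top; z up. A mask plate lies on either side of it, centred 100 mm along +y and -y
- plate_holes: steel mask plate with two rows of three round black holes, 19 mm across, one row at each end (only marks: nothing can fall in); 130 mm (x) by 100 mm (y) by 3 mm thick, fixed flat on the stage left or right of the panel. Origin: centre of its underside; its top is 3 mm above that, 23 mm above the bench, and its middle 70 mm by 70 mm is bare
- plate_squares: steel mask plate with a grid of small brown squares at each end, flush; 130 mm (x) by 100 mm (y) by 3 mm thick, fixed flat on the stage on the other side of the panel. Origin: centre of its underside; its top is 3 mm above that, 23 mm above the bench, and its middle 70 mm by 70 mm is bare
- jar: bystander: amber glass jar with black cap, 52 mm across, 55 mm tall, standing to the right of the stage. Origin: centre of its underside
- screwdriver: bystander: screwdriver 180 mm long lying to the left of the stage. Origin: on the bench under its middle; x along it towards the tip
Mind the look-alikes: they are no part of the job. What is shaped like the part that bears narrow_collar_mid but red is not meant.

How it is judged:
By the outcome, as a careful person would: the job done as asked, in the order asked, and still so for the second after the job is handed in, with the robot touching nothing.
It also fails if it takes over 141 s, if anything falls off the work surface, if the arm or the gripper's body presses on something with over 40 N, if the wrist force passes 120 N, or if a joint passes its speed limit or range.

## Robot

A 6-joint arm with a two-finger parallel gripper is mounted at the origin on the work surface. World frame = base frame: x ahead of the robot, y to its left, z up, the work surface at z = 0. Lengths are in m, angles in rad, forces in N, time in s.
With the tool pointing down it reaches from about 0.35 to 0.85 m from the base axis. Payload 8.1 kg.
Tool frame: the origin (TCP) lies at the very end of the fingers, on their centre line; the grasp point (between the pads) lies 19 mm behind it; z points along the fingers, y is the direction in which the jaws open and shut (so a half turn about z gives the same grasp; the last joint's range is limited). The gripper opens to 93 mm and grips with 3 to 60 N. Pads are 15 mm wide; open, the fingers measure 128 mm over their backs; the gripper's body (75 mm by 188 mm) begins 65 mm behind the grasp point.
Start: joints at [1.227, 0.13, 1.488, -0, 1.523, -0.085], TCP at [0.154, 0.58, 0.192] pointing down, gripper open.
Joint ranges: [-2.96, 2.96], [-0.89, 2.26], [0.02, 2.5], [-1.34, 4.48], [0, 2.73], [-2.66, 2.66]. Speed limits (rad/s): [2.39, 2.39, 2.79, 3.14, 3.14, 3.14].

## Interface

Orientations are given as a rotation vector (axis times angle).
In Python, from plant import robot gives the robot as it stands.
- The arm moves only by the shell command python3 -m inch 'ROWS' [FORCE]. ROWS is JSON, a list that holds one entry, the list of rows, each a list of 7 numbers: the shift along the tool's x, y, z in cm, then the turn, a rotation vector about the tool's x, y, z in degrees, then the gripper command: -1 is fully open, 1 is shut, values between are in proportion. A call has 1 to 5 rows; each row shifts and turns the commanded pose from where the row before left it, along the tool's axes as they then stand; what a row does not reach is not made up. A row lasts 1/10 s, in which the tool goes at most 50 mm and 8.59 degrees, less where a joint would pass 70% of its speed; a pose out of reach is approached as far as the arm can. A call with a gripper value outside its range is refused whole. The fingers move at their own pace and stop on an object; FORCE is the grip in N (left out, the last holds). Time passes only in rows, so rows that do not move let the fingers close. It gives the time, the measured TCP pose, the force and the opening at its end, in the units of the state.
- robot.read_state(): the state, without advancing time (a new reading comes with each control period).
- robot.read_camera(name): name is "side" or "top" or "wrist"; returns a dict with "image" (480x640x3 uint8, blue, green, red), "K" (3x3 intrinsics, pixels), "distortion" ([k1, k2, p1, p2, k3] as OpenCV has them; the pictures are not rectified), "R" (3x3) and "t" (3): a world point X has camera coordinates R X + t; the wrist camera has in their place "tool_from_camera" (4x4, takes a point from camera to tool coordinates, whose origin is the TCP and whose axes are the flange's). Camera axes: x right, y down, z forward; pixel columns grow to the right and rows downward; lengths in m; the calibration is good to about 2 mm. A picture is of the moment at which its call begins: read the wrist's pose just before it. There is no depth.
- robot.close_job(): hands the job in, once; it reports no verdict.
The state is a dict: "t": time; "q": joint angles; "dq": joint speeds; "joint_torque": joint torques, N m; "tool_pos": TCP position; "orientation": TCP orientation; "force": force on the tool from outside, world axes, zero at the start; "wrist_torque": the same for the moment, N m; "opening": finger opening in m.
Only numpy, scipy, OpenCV 4.12 (cv2) and the standard library are available. Lean on these libraries where they do the work, as an engineer would, in place of code of your own. Each camera call takes 0.05 s, during which the arm holds its last target. There are 200 camera calls.

## Working session

There is one attempt and no reset: what is moved stays moved. The work goes in short steps, Python scripts to look and compute and a shell command to move; the robot and the scene stay as the last step left them, time stands still between calls to the robot, and variables do not carry over. Pictures are saved under pics/ and viewed, about 12 in all and at most 16, crops included, and the job is handed in when it is done.

```bash
ls && mkdir -p pics && python3 - <<'E'
from plant import robot
import cv2
s=robot.read_state();print({k:s[k] for k in("t","tool_pos","orientation","force","opening")})
for n in("top","side"):
    c=robot.read_camera(n);cv2.imwrite(f"pics/{n}0.png",c["image"])
    print(n,c["K"],c["distortion"],c["R"],c["t"])
c=robot.read_camera("wrist");print(c["tool_from_camera"],c["K"])
E
```

```text
pics
{'t': 0.0, 'tool_pos': array([0.15330909, 0.57947673, 0.19113211]), 'orientation': array([-4.05302221e-01, -3.11496994e+00,  2.67978076e-03]), 'force': array([ 0.12031422, -0.16099076,  0.38908949]), 'opening': 0.09309481287597465}
top [[500.52575392   0.         323.74555531]
 [  0.         500.52575392 249.67476307]
 [  0.           0.           1.        ]] [-0.11079783  0.          0.          0.          0.        ] [[-0.0220187  -0.9997525   0.00318183]
 [-0.98573327  0.02117851 -0.16697719]
 [ 0.16686848 -0.00681306 -0.98595562]] [0.01785101 0.54252989 0.86752985]
side [[607.41128105   0.         315.28592373]
 [  0.         607.41128105 243.12423193]
 [  0.           0.           1.        ]] [0.05295505 0.         0.         0.         0.        ] [[ 0.73230159 -0.68097139  0.00351271]
 [-0.42240748 -0.45828161 -0.78201655]
 [ 0.53414071  0.57118817 -0.62324776]] [-0.3714137   0.26415936  0.8497193 ]
[[-2.63532594e-04 -9.55420457e-01 -2.95248507e-01  8.38188862e-02]
 [ 9.99999958e-01 -2.17395560e-04 -1.89089587e-04 -2.05114650e-04]
 [ 1.16474346e-04 -2.95248544e-01  9.55420475e-01 -1.92516859e-01]
 [ 0.00000000e+00  0.00000000e+00  0.00000000e+00  1.00000000e+00]] [[331.50564856   0.         319.92033207]
 [  0.         331.50564856 241.77094024]
 [  0.           0.           1.        ]]
```

View pics/top0.png

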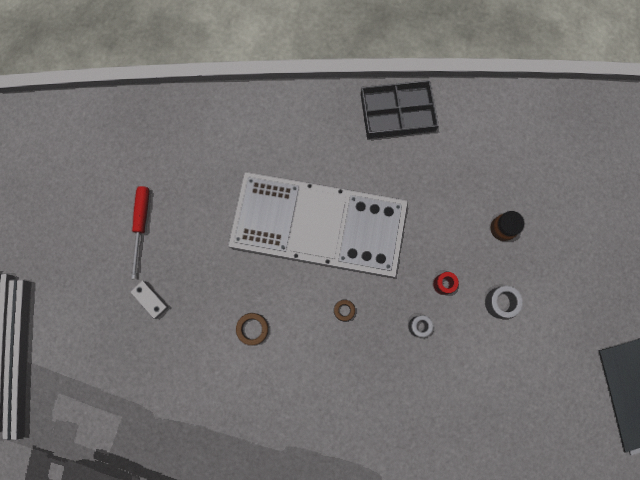

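View pics/side0.png

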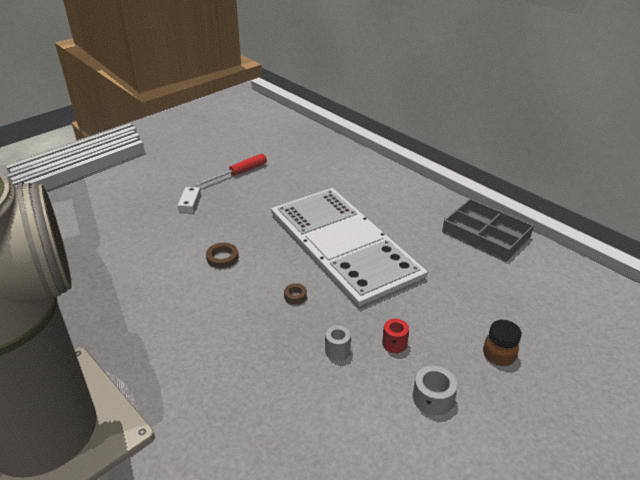

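The top view shows the block at about (149,300), the wide ring at (252,329) and the narrow ring at (344,310). The narrow collar is at (422,327), the wide collar at (505,302) and the red decoy at (447,283). The stage is around (318,225), with squares on the left and holes on the right. The side view agrees. The screwdriver tip at (136,278) is close to the block.

```bash
cat > h.py <<'E'
from plant import robot
import numpy as np, cv2
from scipy.spatial.transform import Rotation as Ro
def cam(name):
    s=robot.read_state(); c=robot.read_camera(name)
    if name=="wrist":
        T=np.eye(4);T[:3,:3]=Ro.from_rotvec(s["orientation"]).as_matrix();T[:3,3]=s["tool_pos"]
        M=np.linalg.inv(T@np.array(c["tool_from_camera"])); c["R"],c["t"]=M[:3,:3],M[:3,3]
    c["s"]=s
    return c
def plane(c,px,z):
    u=cv2.undistortPoints(np.array(px,float).reshape(-1,1,2),c["K"],np.array(c["distortion"],float)).reshape(-1,2)
    R,t=np.array(c["R"]),np.array(c["t"]); o=-R.T@t
    d=np.c_[u,np.ones(len(u))]@R
    return (o+d*((z-o[2])/d[:,2])[:,None])[:,:2]
def pix(c,X):
    return cv2.projectPoints(np.array(X,float).reshape(-1,1,3),cv2.Rodrigues(np.array(c["R"]))[0],np.array(c["t"]),c["K"],np.array(c["distortion"],float))[0].reshape(-1,2)
def blob(mask,seed,r):
    m=np.zeros_like(mask);x,y=map(int,seed);sl=np.s_[max(y-r,0):y+r,max(x-r,0):x+r];m[sl]=mask[sl]
    cs=cv2.findContours(m,cv2.RETR_EXTERNAL,cv2.CHAIN_APPROX_NONE)[0]
    return max(cs,key=cv2.contourArea).reshape(-1,2)
def rect(P):
    (x,y),(w,h),a=cv2.minAreaRect((P*1000).astype(np.float32))
    return np.round([x,y,w,h,a],1)
def circ(P):
    (x,y),r=cv2.minEnclosingCircle((P*1000).astype(np.float32)); return np.round([x,y,2*r],1)
def masks(im):
    hsv=cv2.cvtColor(im,cv2.COLOR_BGR2HSV);h,s,v=cv2.split(hsv)
    bronze=((s>70)&(h<25)&(v>30)).astype(np.uint8)*255
    return hsv,bronze,lambda T:((v>T)&(s<60)).astype(np.uint8)*255
E
python3 - <<'E'
from h import *
c=cam("top");im=c["image"];hsv,br,gr=masks(im)
for n,p in dict(block=(145,296),wr=(240,329),nr=(337,310),nc=(414,327),wc=(493,302),bench=(300,350),panel=(320,225),bed=(333,270)).items(): print(n,hsv[p[1],p[0]])
G=gr(135)
print("stage",rect(plane(c,blob(G,(318,225),100),.02)))
print("block",rect(plane(c,blob(G,(149,300),24),.018)))
print("wr",circ(plane(c,blob(br,(252,329),25),.016)))
print("nr",circ(plane(c,blob(br,(344,310),20),.016)))
print("nc",circ(plane(c,blob(G,(422,327),18),.04)))
print("wc",circ(plane(c,blob(G,(505,302),25),.04)))
print("jar",plane(c,[(511,223)],.055),"driver",plane(c,[(142,188),(136,278)],.01))
s=robot.read_state();print(Ro.from_rotvec(s["orientation"]).as_matrix().round(3))
E
```

```text
block [  0   2 159]
wr [ 14 115  89]
nr [ 12 117  87]
nc [120   7 152]
wc [114   8 151]
bench [160   6 122]
panel [  0   2 160]
bed [173   8 121]
stage [599.2  15.8 319.5 149.2  78.3]
block [460.9 338.6  67.9  30.9  43.4]
wr [403.  142.4  59.1]
nr [433.8 -29.6  38.8]
nc [ 400.5 -168.    36.6]
wc [ 440.6 -327.8   57.1]
jar [[ 0.58389899 -0.34218708]] driver [[0.6795947  0.36075102]
 [0.50172439 0.36500835]]
[[-0.967  0.256 -0.   ]
 [ 0.256  0.967 -0.001]
 [ 0.    -0.001 -1.   ]]
```

```bash
cat >> h.py <<'E'
def go(x,y,z,yaw,s=None):
    "mm, deg (yaw = direction of tool y): turn about tool z first, then shift cm in turned tool axes"
    s=s or robot.read_state();R=Ro.from_rotvec(s["orientation"]).as_matrix()
    cur=np.degrees(np.arctan2(R[1,1],R[0,1])); turn=-((yaw-cur+90)%180-90)
    Rn=R@Ro.from_rotvec([0,0,np.radians(turn)]).as_matrix()
    d=Rn.T@(np.array([x,y,z])/1000-s["tool_pos"])*100
    print("tilt",R[:2,2].round(4),"yaw",cur.round(1),"turn",np.round(turn,1),"shift cm",d.round(2),"pos",(s["tool_pos"]*1000).round(1),"t",round(s["t"],1))
E
python3 -c "
from h import *
go(461,339,150,133.4)"
python3 -m inch '[[[0,0,0,0,0,-8.3,-1],[0,0,0,0,0,-8.3,-1],[0,0,0,0,0,-8.3,-1],[0,0,0,0,0,-8.3,-1],[0,0,0,0,0,-8.3,-1]]]' 25
python3 -m inch '[[[0,0,0,0,0,-8.3,-1],[0,0,0,0,0,-8.3,-1],[-0.6,-3.9,0,0,0,0,-1],[-0.6,-3.9,0,0,0,0,-1],[-0.6,-3.9,0,0,0,0,-1]]]'
python3 -m inch '[[[-0.6,-3.9,0,0,0,0,-1],[-0.6,-3.9,0,0,0,0,-1],[-0.6,-3.9,0,0,0,0,-1],[-0.6,-3.9,0,0,0,0,-1],[-0.6,-3.9,0,0,0,0,-1]]]'
python3 -m inch '[[[-0.6,-3.9,0,0,0,0,-1],[-0.6,-3.9,1,0,0,0,-1],[0,0,1.5,0,0,0,-1],[0,0,1.5,0,0,0,-1],[0,0,0,0,0,0,-1]]]'
python3 - <<'E'
from h import *
c=cam("wrist");cv2.imwrite("pics/w1.png",c["image"])
print(pix(c,[.461,.339,.018]))
go(461,339,150,133.4,c["s"])
hsv,br,gr=masks(c["image"]);p=pix(c,[.461,.339,.018])[0]
for T in(125,135,145): print(T,rect(plane(c,blob(gr(T),p,110),.018)))
E
```

```text
tilt [-0.0004 -0.0011] yaw 75.2 turn -58.2 shift cm [ -5.82 -38.62   4.16] pos [153.4 579.7 191.5] t 0.2
t: 0.7
tool_pos: [0.1535, 0.5799, 0.1918]
orientation: [0.734, -3.054, 0.001]
force: [-0.4, -0.0, -0.2]
opening: 0.0929
t: 1.2
tool_pos: [0.2474, 0.5063, 0.1919]
orientation: [1.16, -2.919, 0.0]
force: [0.9, 0.5, 0.6]
opening: 0.0926
t: 1.7
tool_pos: [0.4034, 0.3846, 0.1921]
orientation: [1.158, -2.92, -0.0]
force: [0.2, -0.0, -0.0]
opening: 0.0932
t: 2.2
tool_pos: [0.4621, 0.3367, 0.1486]
orientation: [1.157, -2.915, 0.001]
force: [-0.5, 0.0, 0.1]
opening: 0.0928
[[321.32306204 227.65095814]]
tilt [-0.0049 -0.0025] yaw 133.3 turn -0.1 shift cm [-0.08  0.25 -0.14] pos [462.1 336.7 148.6] t 2.2
125 [468.8 345.4 229.1 232.4  43.3]
135 [468.9 345.4 229.1 232.4  43.3]
145 [468.9 345.4 229.1 232.4  43.3]
```

View pics/w1.png

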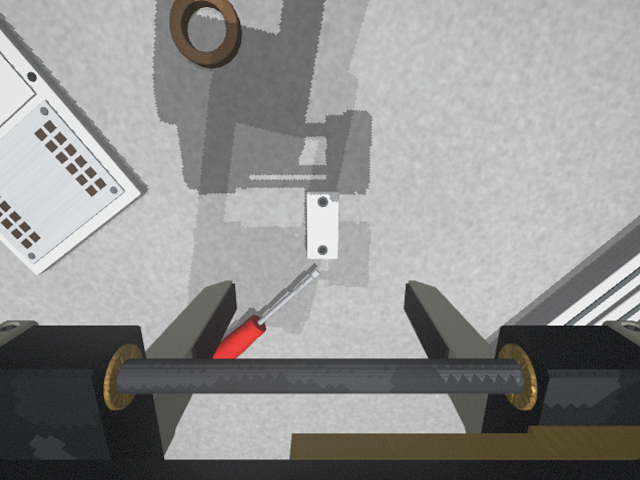

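The wrist view shows the block upright between the jaws at px (306–339, 192–258). The screwdriver tip is at (317,268), just off its end, and both finger lanes are clear.

```bash
python3 - <<'E'
from h import *
c=cam("wrist");hsv,br,gr=masks(c["image"])
print(hsv[215,320],hsv[225,280],hsv[210,255])
for T in(215,225,235): print(T,rect(plane(c,blob(gr(T),(322,225),42),.018)))
print(plane(c,[(306,192),(338,192),(339,256),(307,258)],.018)*1000)
go(461,339,2,133.4,c["s"])
E
```

```text
[ 60   1 237] [ 60   1 191] [ 30   1 189]
215 [459.8 339.6  66.6  31.2  42.7]
225 [459.6 339.1  65.7  29.9  43.8]
235 [459.5 339.3  65.5  29.2  42.7]
[[446.0420757  304.3146985 ]
 [424.52754266 327.12723638]
 [471.41334053 374.21674093]
 [495.83010222 351.54181118]]
tilt [-0.0033 -0.0017] yaw 133.3 turn -0.1 shift cm [-0.06  0.22 14.82] pos [462.6 337.3 150.2] t 2.2
```

```bash
python3 -m inch '[[[0.04,0.3,3.5,0,0,0,-1],[0,0,3.5,0,0,0,-0.5],[0,0,3.5,0,0,0,-0.5],[0,0,2.5,0,0,0,-0.5],[0,0,1.5,0,0,0,-0.5]]]' 30
python3 -m inch '[[[0,0,0,0,0,0,-0.5],[0,0,0,0,0,0,1],[0,0,0,0,0,0,1],[0,0,0,0,0,0,1],[0,0,0,0,0,0,1]]]'
python3 -m inch '[[[0,0,0,0,0,0,1],[0,0,0,0,0,0,1],[0,0,0,0,0,0,1]]]'
python3 -c "
from h import *
go(460.3,339.2,4,133.4)"
```

```text
t: 2.8
tool_pos: [0.4606, 0.3395, 0.0055]
orientation: [1.16, -2.918, 0.0]
force: [-0.6, 0.5, -0.8]
opening: 0.0707
t: 3.3
tool_pos: [0.463, 0.3396, 0.0084]
orientation: [-1.158, 2.918, 0.001]
force: [0.3, -0.6, 0.9]
opening: 0.0422
t: 3.6
tool_pos: [0.4622, 0.3391, 0.0072]
orientation: [1.158, -2.92, -0.0]
force: [-0.1, -1.1, 0.2]
opening: 0.0182
tilt [-0.  0.] yaw 133.3 turn -0.1 shift cm [0.13 0.14 0.32] pos [462.2 339.1   7.2] t 3.6
```

```bash
python3 - <<'E'
from h import *
c=cam("wrist");cv2.imwrite("pics/w2.png",c["image"]);s=robot.read_state();print(s["opening"],s["tool_pos"],s["force"],s["q"])
t=cam("top")["image"];cv2.imwrite("pics/t2.png",cv2.resize(t[200:400,60:300],None,fx=2,fy=2))
a=cv2.resize(t[200:400,60:300],None,fx=1.6,fy=1.6);b=c["image"]
o=np.zeros((480,384+416,3),np.uint8);o[:320,:384]=a;o[:312,384:]=cv2.resize(b,(416,312));cv2.imwrite("pics/c2.png",o)
E
```

```text
0.014473240067148722 [0.4621574  0.33903449 0.00709601] [-0.36859174 -0.23158819  0.30821957] [ 5.43464424e-01  2.24695849e-01  1.73507269e+00  9.60436142e-06
  1.18195202e+00 -1.78248011e+00]
```

View pics/c2.png

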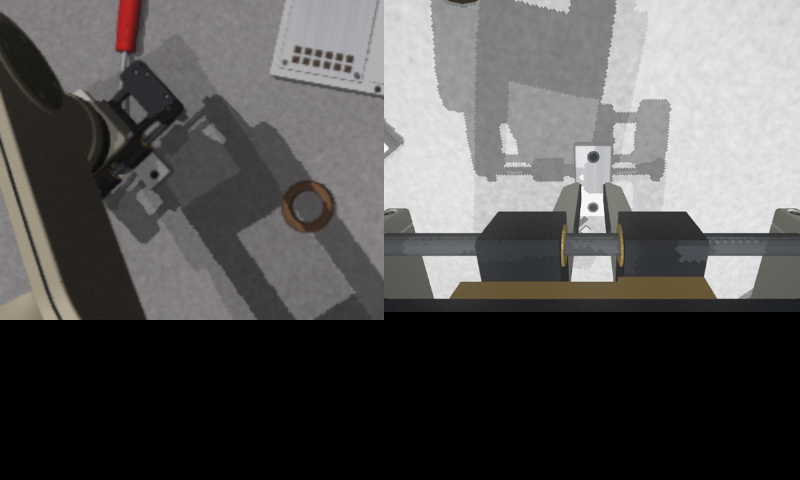

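```bash
python3 - <<'E'
from h import *
c=cam("wrist");s=c["s"];print(s["opening"],s["tool_pos"],s["orientation"],s["joint_torque"],s["force"])
im=cv2.imread("pics/w2.png")
M=np.linalg.inv(np.array(c["tool_from_camera"]))
def P(X): return cv2.projectPoints(np.array(X,float).reshape(-1,1,3),cv2.Rodrigues(M[:3,:3])[0],M[:3,3],c["K"],np.array(c["distortion"],float))[0].reshape(-1,2)
h=.0075
pts=P([[0,h,0],[0,-h,0],[0,h,-.019],[0,-h,-.019]]);print(pts)
im2=c["image"].copy()
for p in pts: cv2.circle(im2,tuple(int(v) for v in p),2,(0,0,255),-1)
o=np.hstack([im[200:400,230:420],im2[200:400,230:420]])
cv2.imwrite("pics/w3.png",cv2.resize(o,None,fx=2.1,fy=2.1))
print(c["distortion"])
E
```

```text
0.010512720896745353 [0.46215624 0.33905307 0.00706396] [ 1.15817346e+00 -2.92015638e+00  2.63079894e-05] [-2.79466578e-03 -5.53419864e+01 -4.37187803e+01 -2.93550419e-02
  7.50971166e-02  1.41113310e-04] [-0.05818636  0.34182652  0.41189499]
[[330.19043581 278.06116897]
 [306.33854207 278.05307078]
 [331.12216347 291.26824181]
 [304.9944869  291.2578499 ]]
[0.00059135 0.         0.         0.         0.        ]
```

View pics/w3.png

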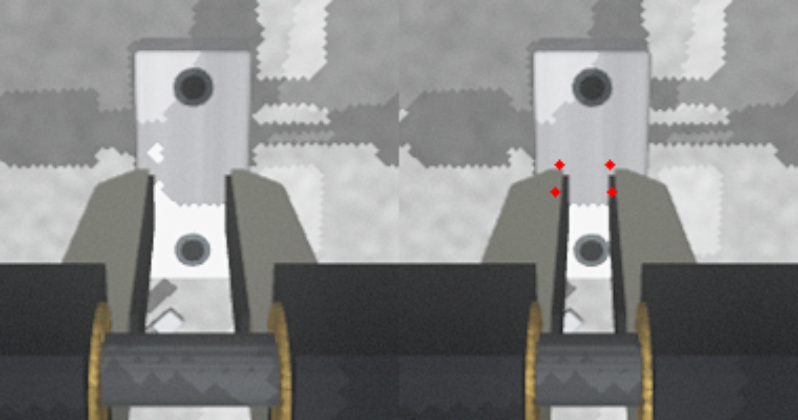

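The fingers have closed over the top of the block without touching it (10 mm opening against a 32 mm block, zero force). The true tip height therefore seems to be above the reported one. I'll check from the side.

```bash
python3 - <<'E'
from h import *
c=cam("side");p=pix(c,[[.4603,.3392,0],[.4603,.3392,.018],[.46216,.33905,.007],[.46216,.33905,.026]]);print(p)
x,y=p[0].astype(int);o=c["image"][max(y-90,0):y+50,max(x-90,0):x+90];cv2.imwrite("pics/s4.png",cv2.resize(o,None,fx=4,fy=4))
print(max(x-90,0),max(y-90,0))
E
```

```text
[[189.98225143 202.63919106]
 [188.89649973 195.5716074 ]
 [190.34769353 199.59768444]
 [189.20049748 192.08431155]]
99 112
```

View pics/s4.png

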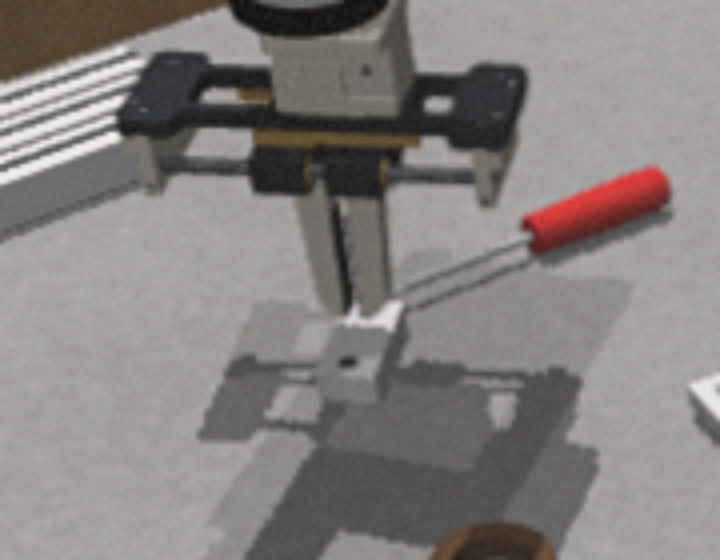

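The fingertips are at crop (350,312), clearly above the block top rather than beside it, so the reported z looks biased. I'll go up, hold still and check the pose against features that the top camera has already located.

```bash
python3 -m inch '[[[0,0,-4,0,0,0,-1],[0,0,-4,0,0,0,-1],[0,0,-4,0,0,0,-1],[0,0,-3,0,0,0,-1],[0,0,0,0,0,0,-1]]]'
python3 -m inch '[[[0,0,0,0,0,0,-1],[0,0,0,0,0,0,-1],[0,0,0,0,0,0,-1]]]'
python3 - <<'E'
from h import *
np.set_printoptions(suppress=True,precision=3)
c=cam("wrist");s=c["s"];cv2.imwrite("pics/w5.png",c["image"]);print(s["tool_pos"],s["orientation"],s["q"],s["opening"])
hsv,br,gr=masks(c["image"])
p=pix(c,[.403,.1424,.016])[0];print("ring pred px",p)
b=blob(br,p,60);print(cv2.fitEllipse(b),"ring at",circ(plane(c,b,.016)))
for T in(205,215,225): print(T,rect(plane(c,blob(gr(T),pix(c,[.46,.339,.018])[0],48),.018)))
# stage corner (+y end, near x): from top estimate
th=np.radians(-11.7);R=np.array([[np.cos(th),-np.sin(th)],[np.sin(th),np.cos(th)]])
for q in([-.075,.16],[.075,.16]):
    X=np.array([.5992,.0158])+R@q;print("corner",X,pix(c,[*X,.02]))
E
```

```text
t: 4.3
tool_pos: [0.4652, 0.3409, 0.1633]
orientation: [-1.155, 2.912, 0.002]
force: [0.2, -0.1, 0.4]
opening: 0.0382
t: 4.6
tool_pos: [0.4611, 0.3384, 0.155]
orientation: [1.157, -2.917, 0.001]
force: [-0.1, 0.7, -0.3]
opening: 0.0621
[0.461 0.338 0.155] [ 1.157 -2.917  0.001] [ 0.544  0.079  1.612 -0.     1.455 -1.782] 0.0620531270556987
ring pred px [201.166  28.362]
((204.05032348632812, 29.76546287536621), (65.16156005859375, 70.90251922607422), 132.75404357910156) ring at [400.5 144.1  60.3]
205 [459.6 339.3  68.4  31.9  42.5]
215 [459.1 338.8  67.5  31.4  43.7]
225 [459.  339.2  67.3  30.6  42.6]
corner [0.558 0.188] [[140.882 193.579]]
corner [0.705 0.157] [[ 38.359 274.294]]
```

View pics/w5.png

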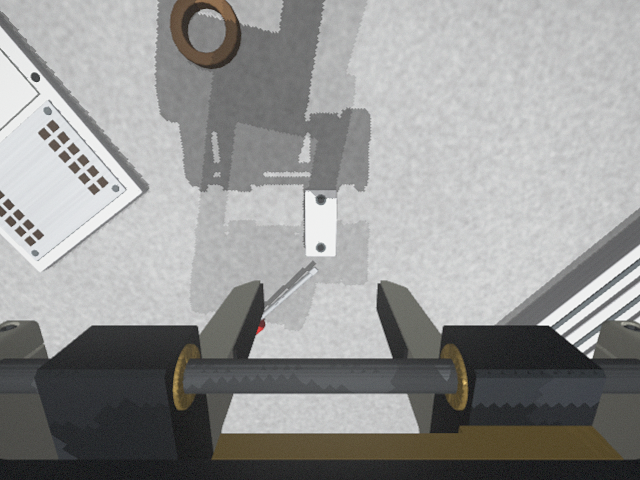

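In this picture the stage corners (about (145,188) and (42,270)) match the predictions, so the wrist camera pose is right. The finger gap is 170 px when 93 mm open, which puts the fingertips about 25 mm above the declared TCP. I'll go down beside the block and find the bench by contact to calibrate the true tip height.

```bash
python3 -m inch '[[[0.05,0.1,4,0,0,0,-0.5],[0,0,4,0,0,0,-0.5],[0,0,4,0,0,0,-0.5],[0,0,3.3,0,0,0,-0.5],[0,0,0,0,0,0,-0.5]]]'
python3 -m inch '[[[0,0,0.5,0,0,0,-0.5],[0,0,0.3,0,0,0,-0.5],[0,0,0,0,0,0,-0.5],[0,0,0,0,0,0,-0.5]]]'
python3 -c "
from h import *
go(460.3,339.2,-20,133.4);print(robot.read_state()['force'])
c=cam('side');p=pix(c,[.4603,.3392,.009])[0].astype(int);o=c['image'][p[1]-60:p[1]+40,p[0]-70:p[0]+70];cv2.imwrite('pics/s6.png',cv2.resize(o,None,fx=5,fy=5))"
```

```text
t: 5.15
tool_pos: [0.4561, 0.3364, -0.0025]
orientation: [1.154, -2.91, 0.003]
force: [-0.4, -0.5, -0.3]
opening: 0.0697
t: 5.55
tool_pos: [0.4623, 0.3402, -0.0022]
orientation: [-1.157, 2.918, 0.001]
force: [-0.4, 0.2, -0.2]
opening: 0.0699
tilt [0.0023 0.0013] yaw 133.3 turn -0.1 shift cm [0.22 0.06 1.78] pos [462.3 340.2  -2.2] t 5.5
[-0.43727947  0.20292132 -0.18884122]
```

View pics/s6.png

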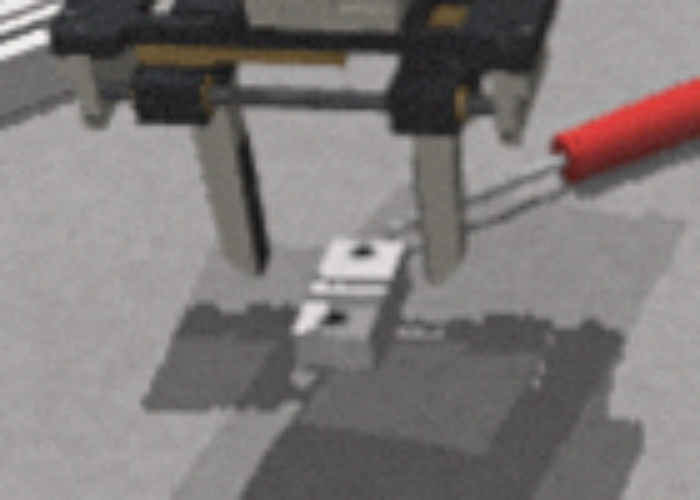

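The side view shows tips at (250,270) and (440,280), straddling the block and about 8 mm above its top, which confirms the offset of about 25 mm. I'll probe down gently.

```bash
python3 -m inch '[[[0.2,0.06,0.8,0,0,0,-0.5],[0,0,0.6,0,0,0,-0.5],[0,0,0,0,0,0,-0.5],[0,0,0,0,0,0,-0.5],[0,0,0,0,0,0,-0.5]]]'
for i in 1; do python3 -m inch '[[[0,0,0.2,0,0,0,-0.5],[0,0,0,0,0,0,-0.5],[0,0,0,0,0,0,-0.5]]]'; done
python3 -m inch '[[[0,0,0.2,0,0,0,-0.5],[0,0,0,0,0,0,-0.5],[0,0,0,0,0,0,-0.5]]]'
```

```text
t: 6.1
tool_pos: [0.4593, 0.3386, -0.0178]
orientation: [1.158, -2.92, 0.0]
force: [0.0, -0.1, 0.2]
opening: 0.0695
t: 6.4
tool_pos: [0.4593, 0.3385, -0.0199]
orientation: [1.158, -2.92, 0.0]
force: [0.4, 0.7, -0.1]
opening: 0.0696
t: 6.7
tool_pos: [0.4592, 0.3385, -0.022]
orientation: [1.158, -2.92, 0.0]
force: [1.0, 0.1, -0.3]
opening: 0.0699
```

```bash
python3 -m inch '[[[0,0,0.15,0,0,0,-0.5],[0,0,0,0,0,0,-0.5],[0,0,0,0,0,0,-0.5]]]'
python3 -m inch '[[[0,0,0.15,0,0,0,-0.5],[0,0,0,0,0,0,-0.5],[0,0,0,0,0,0,-0.5]]]'
```

```text
t: 7.0
tool_pos: [0.4592, 0.3385, -0.0235]
orientation: [1.158, -2.92, 0.0]
force: [-0.0, -0.6, -0.3]
opening: 0.0697
t: 7.3
tool_pos: [0.4592, 0.3385, -0.0249]
orientation: [1.158, -2.92, 0.0]
force: [-0.6, 0.1, -0.6]
opening: 0.07
```

```bash
python3 -m inch '[[[0,0,0.15,0,0,0,-0.5],[0,0,0,0,0,0,-0.5],[0,0,0,0,0,0,-0.5]]]'
python3 -m inch '[[[0,0,0.1,0,0,0,-0.5],[0,0,0,0,0,0,-0.5],[0,0,0,0,0,0,-0.5]]]'
```

```text
t: 7.6
tool_pos: [0.4595, 0.3387, -0.0262]
orientation: [-1.158, 2.92, 0.0]
force: [0.2, -0.7, 2.0]
opening: 0.0699
t: 7.9
tool_pos: [0.4595, 0.3387, -0.0262]
orientation: [-1.158, 2.92, -0.0]
force: [-4.4, -2.7, 11.1]
opening: 0.0696
```

The bench is at reported z = -26 mm, so true tip height = reported + 26 mm. I'll back off 5 mm and grip.

```bash
python3 -m inch '[[[0,0,-0.5,0,0,0,-0.5],[0,0,0,0,0,0,1],[0,0,0,0,0,0,1],[0,0,0,0,0,0,1],[0,0,0,0,0,0,1]]]' 30
python3 -m inch '[[[0,0,0,0,0,0,1],[0,0,0,0,0,0,1],[0,0,0,0,0,0,1],[0,0,0,0,0,0,1],[0,0,0,0,0,0,1]]]'
python3 -m inch '[[[0,0,-1,0,0,0,1],[0,0,-3,0,0,0,1],[0,0,-3,0,0,0,1],[0,0,-2,0,0,0,1],[0,0,0,0,0,0,1]]]'
python3 -c "
from h import *
go(599.2,15.8,60,78.3);print(robot.read_state()['q'])"
```

```text
t: 8.4
tool_pos: [0.4591, 0.3384, -0.0227]
orientation: [1.158, -2.92, 0.0]
force: [-0.9, 0.3, -0.4]
opening: 0.0425
t: 8.9
tool_pos: [0.4591, 0.3385, -0.0225]
orientation: [1.158, -2.92, 0.0]
force: [-0.5, -0.4, -1.2]
opening: 0.0321
t: 9.4
tool_pos: [0.462, 0.3403, 0.0723]
orientation: [-1.156, 2.913, 0.002]
force: [1.0, 0.1, -1.3]
opening: 0.0322
tilt [0.0063 0.0038] yaw 133.3 turn 55.0 shift cm [-20.01 -29.     1.2 ] pos [462.  340.3  72.3] t 9.4
[ 5.45456146e-01  1.40488055e-01  1.70090090e+00  1.30268243e-05
  1.29281098e+00 -1.78064232e+00]
```

```bash
python3 -m inch '[[[0,0,0,0,0,7.85,1],[0,0,0,0,0,7.85,1],[0,0,0,0,0,7.85,1],[0,0,0,0,0,7.85,1],[0,0,0,0,0,7.85,1]]]'
python3 -m inch '[[[0,0,0,0,0,7.85,1],[0,0,0,0,0,7.85,1],[-2,-2.9,0,0,0,0,1],[-2,-2.9,0,0,0,0,1],[-2,-2.9,0,0,0,0,1]]]'
python3 -m inch '[[[-2,-2.9,0,0,0,0,1],[-2,-2.9,0,0,0,0,1],[-2,-2.9,0,0,0,0,1],[-2,-2.9,0,0,0,0,1],[-2,-2.9,0,0,0,0,1]]]'
python3 -m inch '[[[-1.5,-2.2,0,0,0,0,1],[-0.5,-0.7,0,0,0,0,1],[0,0,0,0,0,0,1],[0,0,0,0,0,0,1],[0,0,0,0,0,0,1]]]'
python3 - <<'E'
from h import *
c=cam("wrist");cv2.imwrite("pics/w7.png",c["image"]);go(599.2,15.8,25,78.3,c["s"]);print(c["s"]["opening"])
th=np.radians(-11.7);R=np.array([[np.cos(th),-np.sin(th)],[np.sin(th),np.cos(th)]])
for q in([-.062,.042],[.062,.042],[.062,-.042],[-.062,-.042]): print(q,pix(c,[*(np.array([.5992,.0158])+R@q),.023]).round(1))
E
```

```text
t: 9.9
tool_pos: [0.4585, 0.3381, 0.0662]
orientation: [0.101, -3.138, 0.001]
force: [0.5, 1.1, -1.5]
opening: 0.0316
t: 10.4
tool_pos: [0.4998, 0.2401, 0.0663]
orientation: [-0.318, -3.124, 0.001]
force: [0.5, -0.6, -0.7]
opening: 0.0321
t: 10.9
tool_pos: [0.5686, 0.0775, 0.0663]
orientation: [-0.319, -3.124, 0.0]
force: [1.4, -0.3, -1.6]
opening: 0.0321
t: 11.4
tool_pos: [0.5821, 0.0478, 0.0672]
orientation: [-0.318, -3.125, -0.0]
force: [0.6, 0.0, -1.1]
opening: 0.0315
tilt [-0.0008  0.0004] yaw 78.4 turn 0.1 shift cm [-2.33 -2.79  4.22] pos [582.1  47.8  67.2] t 11.4
0.03145933000313162
[-0.062, 0.042] [[339.8 204.7]]
[0.062, 0.042] [[337.  351.9]]
[0.062, -0.042] [[236.1 351.8]]
[-0.062, -0.042] [[223.5 204.5]]
```

View pics/w7.png

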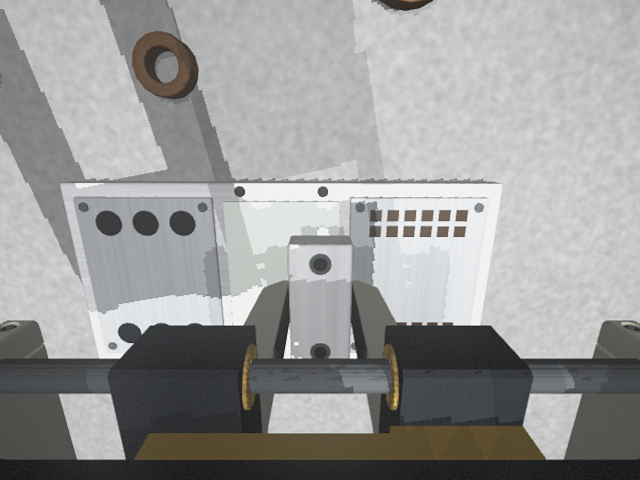

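The block is held straight. The plate edges at x≈212 and 352 and the bed's near corners at (62,183) and (501,184) give an independent check of the stage pose.

```bash
python3 - <<'E'
from h import *
c=cam("wrist");P=plane(c,[(62,183),(501,184)],.02)*1000;print(P.round(1))
d=P[1]-P[0];L=np.hypot(*d);e=d/L;n=np.array([e[1],-e[0]]);print("len",L.round(1),"ang",np.degrees(np.arctan2(*d[::-1])).round(1),"centre",(P.mean(0)+75*n).round(1))
E
python3 -m inch '[[[-1.1,-1.4,0,0,0,0,1],[-1.1,-1.4,0,0,0,0,1],[0,0,0,0,0,0,1],[0,0,0,0,0,0,1],[0,0,0,0,0,0,1]]]'
python3 - <<'E'
from h import *
c=cam("wrist");go(599.2,15.8,25,78.3,c["s"])
g=c["image"].copy();cv2.imwrite("pics/w8.png",g)
E
```

```text
[[ 492.1 -123. ]
 [ 556.3  185.8]]
len 315.3 ang 78.3 centre [597.6  16.2]
t: 12.0
tool_pos: [0.5985, 0.0145, 0.0675]
orientation: [-0.32, -3.125, -0.0]
force: [-0.8, 0.1, -1.7]
opening: 0.0315
tilt [-0.0004  0.0003] yaw 78.3 turn -0.0 shift cm [-0.04  0.14  4.25] pos [598.5  14.5  67.5] t 12.0
```

View pics/w8.png

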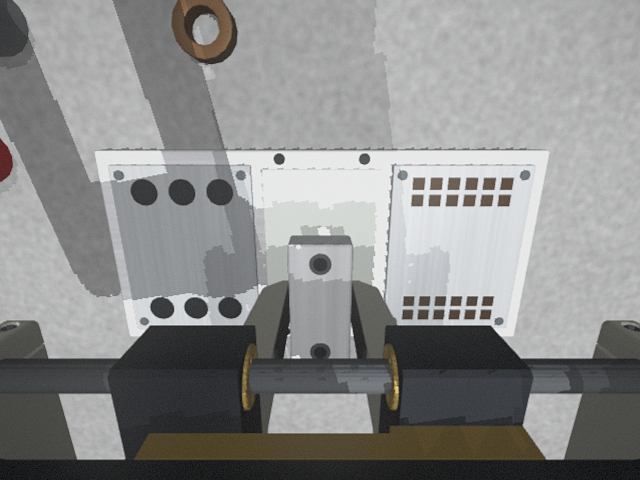

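The view shows the block over the panel, nearly centred. The two stage estimates agree within 2 mm, so I'll use the mean (598.4, 16) and lower.

```bash
python3 -m inch '[[[0.15,0.14,2.2,0,0,0,1],[0,0,2.2,0,0,0,1],[0,0,1.5,0,0,0,1],[0,0,0.5,0,0,0,1],[0,0,0,0,0,0,1]]]'
python3 -m inch '[[[0,0,0,0,0,0,1],[0,0,0,0,0,0,1],[0,0,0,0,0,0,1]]]'
python3 -m inch '[[[0,0,0.1,0,0,0,1],[0,0,0,0,0,0,1],[0,0,0.1,0,0,0,1],[0,0,0,0,0,0,1]]]'
```

```text
t: 12.55
tool_pos: [0.5967, 0.0165, 0.0028]
orientation: [-0.319, -3.124, 0.0]
force: [-0.5, 0.4, -0.9]
opening: 0.0318
t: 12.85
tool_pos: [0.5983, 0.0163, 0.0047]
orientation: [0.319, 3.124, 0.0]
force: [0.6, 0.2, -1.6]
opening: 0.0318
t: 13.25
tool_pos: [0.5973, 0.0163, 0.0014]
orientation: [-0.32, -3.125, 0.0]
force: [-1.2, -0.6, -1.5]
opening: 0.0316
```

```bash
python3 -m inch '[[[0,0,0.1,0,0,0,1],[0,0,0,0,0,0,1],[0,0,0,0,0,0,1]]]'
python3 -m inch '[[[0,0,0.1,0,0,0,1],[0,0,0,0,0,0,1],[0,0,0,0,0,0,1]]]'
```

```text
t: 13.55
tool_pos: [0.5974, 0.0163, 0.0006]
orientation: [-0.32, -3.125, -0.0]
force: [0.6, 0.1, -0.9]
opening: 0.0315
t: 13.85
tool_pos: [0.5975, 0.0163, 0.0004]
orientation: [0.319, 3.125, -0.0]
force: [-4.3, -0.2, 5.4]
opening: 0.0318
```

```bash
python3 -m inch '[[[0,0,-0.1,0,0,0,0.1],[0,0,0,0,0,0,-0.1],[0,0,0,0,0,0,-0.1],[0,0,0,0,0,0,-0.1],[0,0,0,0,0,0,-0.1]]]'
python3 -m inch '[[[0,0,-3,0,0,0,-0.1],[0,0,-4,0,0,0,-0.1],[0,0,-3,0,0,0,-1],[0,0,-2,0,0,0,-1],[0,0,0,0,0,0,-1]]]'
python3 -m inch '[[[3.6,1.4,0,0,0,0,-1],[3.6,1.4,0,0,0,0,-1],[3.6,1.4,0,0,0,0,-1],[3.6,1.4,0,0,0,0,-1],[3.6,1.4,0,0,0,0,-1]]]'
python3 -m inch '[[[3.0,1.2,0,0,0,0,-1],[0.6,0.2,0,0,0,0,-1],[0,0,0,0,0,0,-1],[0,0,0,0,0,0,-1],[0,0,0,0,0,0,-1]]]'
python3 - <<'E'
from h import *
c=cam("wrist");hsv,br,gr=masks(c["image"]);cv2.imwrite("pics/w9.png",c["image"])
p=pix(c,[.403,.1424,.016])[0];b=blob(br,p,70);e=cv2.fitEllipse(b);print(p,e,"ring",circ(plane(c,b,.016)),circ(plane(c,b,0)))
go(403,142.4,-22,78.3,c["s"])
t=cam("top");print("block on panel px",pix(t,[.5984,.016,.041]));G=masks(t["image"])[0]
cv2.imwrite("pics/t9.png",cv2.resize(t["image"][150:300,210:430],None,fx=3.4,fy=3.4))
E
```

```text
t: 14.35
tool_pos: [0.5974, 0.0163, 0.0005]
orientation: [-0.32, -3.125, 0.0]
force: [-0.7, 0.3, 0.5]
opening: 0.0513
t: 14.85
tool_pos: [0.6001, 0.0162, 0.1249]
orientation: [0.319, 3.118, 0.0]
force: [0.7, -0.3, 0.4]
opening: 0.0703
t: 15.35
tool_pos: [0.4332, 0.1218, 0.119]
orientation: [-0.32, -3.123, 0.001]
force: [0.3, 0.0, 0.4]
opening: 0.093
t: 15.85
tool_pos: [0.4037, 0.1417, 0.1204]
orientation: [-0.321, -3.125, 0.0]
force: [0.1, 0.4, -0.0]
opening: 0.093
[320.77081606 232.79793917] ((321.0710144042969, 229.5737762451172), (59.02890396118164, 62.00917053222656), 93.2199478149414) ring [400.7 143.2  58.6] [405.  142.3  61.7]
tilt [-0.0001 -0.0003] yaw 78.3 turn -0.0 shift cm [ 0.08  0.06 14.24] pos [403.7 141.7 120.4] t 15.8
block on panel px [[317.70468945 220.61091336]]
```

View pics/t9.png

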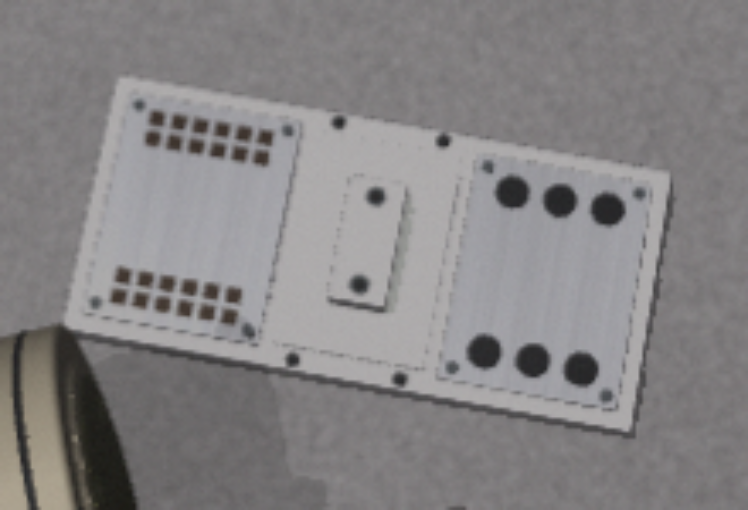

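The block is at crop (368,241), i.e. (318.2,220.9), within about 1 mm of the target and aligned with the stage. I'll pick up the wide ring using the mean of the top and wrist estimates, (401.8,142.8).

```bash
python3 -m inch '[[[0.21,0.07,4,0,0,0,-1],[0,0,4,0,0,0,-1],[0,0,4,0,0,0,-1],[0,0,1.5,0,0,0,-1],[0,0,0.7,0,0,0,-1]]]' 30
python3 -m inch '[[[0,0,0,0,0,0,-1],[0,0,0,0,0,0,-1],[0,0,0,0,0,0,1],[0,0,0,0,0,0,1],[0,0,0,0,0,0,1]]]'
python3 -m inch '[[[0,0,0,0,0,0,1],[0,0,0,0,0,0,1],[0,0,0,0,0,0,1],[0,0,0,0,0,0,1],[0,0,0,0,0,0,1]]]'
python3 - <<'E'
from h import *
go(401.8,142.8,-23,78.3)
t=robot.read_camera("top");t=dict(t)
P=plane(t,[(210+338/3.4,150+122/3.4),(210+444/3.4,150+140/3.4),(210+293/3.4,150+359/3.4),(210+400/3.4,150+378/3.4)],.02);print("stage by screws",P.mean(0)*1000)
print("block",plane(t,[(318.2,220.9)],.041)*1000)
E
```

```text
t: 16.45
tool_pos: [0.3993, 0.1426, -0.0237]
orientation: [-0.32, -3.121, 0.002]
force: [-0.3, 0.2, 1.1]
opening: 0.093
t: 16.95
tool_pos: [0.4017, 0.1436, -0.0205]
orientation: [0.319, 3.124, 0.001]
force: [0.4, 0.1, -0.6]
opening: 0.0738
t: 17.45
tool_pos: [0.4011, 0.1435, -0.0212]
orientation: [0.32, 3.125, 0.0]
force: [-0.4, -0.6, 3.2]
opening: 0.058
tilt [0.0002 0.0001] yaw 78.3 turn 0.0 shift cm [-0.08 -0.05  0.18] pos [401.1 143.5 -21.2] t 17.4
stage by screws [598.57718878  14.63307633]
block [[597.83153782  15.09365594]]
```

```bash
python3 -m inch '[[[0,0,-1,0,0,0,1],[0,0,-3,0,0,0,1],[0,0,-3,0,0,0,1],[0,0,-2,0,0,0,1],[0,0,0,0,0,0,1]]]' 35
python3 -m inch '[[[0,0,0,0,0,0,1],[0,0,0,0,0,0,1],[0,0,0,0,0,0,1]]]'
python3 - <<'E'
from h import *
c=cam("wrist");hsv,br,gr=masks(c["image"]);s=c["s"]
z=s["tool_pos"][2]+.0212+.016
p=pix(c,[*s["tool_pos"][:2],z])[0];b=blob(br,p,80);print(p,cv2.boundingRect(b),cv2.fitEllipse(b),"ring",circ(plane(c,b,z)),s["opening"])
o=c["image"][int(p[1])-130:int(p[1])+90,int(p[0])-150:int(p[0])+150];cv2.imwrite("pics/w10.png",cv2.resize(o,None,fx=2,fy=2))
th=np.radians(-11.7);X=np.array([598.5,15.5])-100*np.array([-np.sin(th),np.cos(th)]);print(X)
go(*X,55,78.3,s)
E
```

```text
t: 18.0
tool_pos: [0.4034, 0.144, 0.072]
orientation: [0.319, 3.12, 0.003]
force: [1.8, -0.0, -1.4]
opening: 0.058
t: 18.3
tool_pos: [0.3997, 0.1431, 0.067]
orientation: [-0.319, -3.122, 0.001]
force: [0.4, -0.1, -1.4]
opening: 0.0579
[320.14801719 307.1506553 ] (265, 250, 111, 105) ((319.6665344238281, 303.5341796875), (100.42121124267578, 110.41905975341797), 92.89036560058594) ring [398.2 142.9  60.1] 0.05794483311364887
[578.22127046 -82.42228106]
tilt [-0.0029 -0.0007] yaw 78.3 turn 0.0 shift cm [-22.06 -18.46   1.16] pos [399.7 143.1  67. ] t 18.3
```

View pics/w10.png

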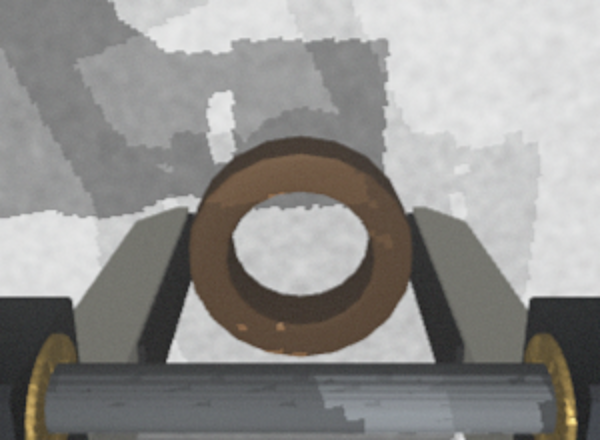

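The ring is held centred between the pads (crop x 190–410). I'll carry it to the plate with the holes.

```bash
python3 -m inch '[[[-2.1,-1.85,0,0,0,0,1],[-3.1,-2.6,0,0,0,0,1],[-3.1,-2.6,0,0,0,0,1],[-3.1,-2.6,0,0,0,0,1],[-3.1,-2.6,0,0,0,0,1]]]'
python3 -m inch '[[[-3.1,-2.6,0,0,0,0,1],[-3.1,-2.6,0,0,0,0,1],[-1.2,-1.1,0,0,0,0,1],[0,0,0,0,0,0,1],[0,0,0,0,0,0,1]]]'
python3 -m inch '[[[0,0,0,0,0,0,1],[0,0,0,0,0,0,1],[0,0,0,0,0,0,1]]]'
python3 -c "
from h import *
go(577.8,-82.5,1.8,78.3)"
```

```text
t: 18.85
tool_pos: [0.5184, -0.0072, 0.0676]
orientation: [-0.32, -3.124, -0.0]
force: [0.6, 0.7, -1.4]
opening: 0.0579
t: 19.35
tool_pos: [0.5769, -0.0823, 0.0674]
orientation: [-0.32, -3.123, -0.001]
force: [-0.9, 0.4, -1.1]
opening: 0.0578
t: 19.65
tool_pos: [0.5776, -0.0817, 0.0687]
orientation: [-0.318, -3.125, -0.0]
force: [0.4, -0.2, -2.3]
opening: 0.058
tilt [-0.      0.0001] yaw 78.4 turn 0.1 shift cm [-0.04 -0.07  6.69] pos [577.6 -81.7  68.7] t 19.6
```

```bash
python3 -m inch '[[[-0.03,-0.07,2,0,0,0,1],[0,0,2.2,0,0,0,1],[0,0,1.5,0,0,0,1],[0,0,0.6,0,0,0,1],[0,0,0,0,0,0,1]]]'
python3 -m inch '[[[0,0,0.1,0,0,0,1],[0,0,0,0,0,0,1],[0,0,0,0,0,0,1],[0,0,0,0,0,0,1]]]'
python3 -m inch '[[[0,0,0.1,0,0,0,1],[0,0,0,0,0,0,1],[0,0,0,0,0,0,1]]]'
python3 -m inch '[[[0,0,0.1,0,0,0,1],[0,0,0,0,0,0,1],[0,0,0,0,0,0,1]]]'
```

```text
t: 20.15
tool_pos: [0.5772, -0.0829, 0.0047]
orientation: [-0.319, -3.123, -0.0]
force: [0.3, -0.2, -1.9]
opening: 0.0579
t: 20.55
tool_pos: [0.5786, -0.0835, 0.0053]
orientation: [0.32, 3.124, -0.0]
force: [0.4, -0.5, -2.4]
opening: 0.0583
t: 20.85
tool_pos: [0.578, -0.0833, 0.0036]
orientation: [-0.32, -3.125, -0.0]
force: [-0.6, 0.0, -2.3]
opening: 0.0582
t: 21.15
tool_pos: [0.578, -0.0833, 0.0025]
orientation: [-0.32, -3.125, -0.0]
force: [0.1, -0.1, -2.5]
opening: 0.0578
```

```bash
python3 -m inch '[[[0,0.08,0.08,0,0,0,1],[0,0,0,0,0,0,1],[0,0,0,0,0,0,1]]]'
python3 -m inch '[[[0,0,0.06,0,0,0,1],[0,0,0,0,0,0,1],[0,0,0,0,0,0,1]]]'
```

```text
t: 21.45
tool_pos: [0.5783, -0.0825, 0.0019]
orientation: [0.32, 3.125, -0.0]
force: [-0.1, 0.5, -1.4]
opening: 0.058
t: 21.75
tool_pos: [0.5784, -0.0825, 0.0019]
orientation: [0.32, 3.125, -0.0]
force: [-2.8, 0.7, 7.0]
opening: 0.0579
```

```bash
python3 -m inch '[[[0,0,-0.06,0,0,0,0],[0,0,0,0,0,0,-0.7],[0,0,0,0,0,0,-0.7],[0,0,0,0,0,0,-0.7],[0,0,0,0,0,0,-0.7]]]'
python3 -m inch '[[[0,0,-2,0,0,0,-0.7],[0,0,-4,0,0,0,-0.7],[0,0,-4,0,0,0,-1],[0,0,-2,0,0,0,-1],[0,0,0,0,0,0,-1]]]'
python3 -m inch '[[[0,0,0,0,0,0,-1],[0,0,0,0,0,0,-1],[0,0,0,0,0,0,-1],[0,0,0,0,0,0,-1]]]'
python3 - <<'E'
from h import *
c=cam("wrist");hsv,br,gr=masks(c["image"]);s=c["s"];p=pix(c,[.5785,-.0825,.039])[0]
b=blob(br,p,60);print("ring",circ(plane(c,b,.039)),circ(plane(c,b,.023)),cv2.fitEllipse(b))
v=hsv[:,:,2];d=((v<60)*255).astype(np.uint8)
cs=[q for q in cv2.findContours(d,cv2.RETR_EXTERNAL,cv2.CHAIN_APPROX_NONE)[0]]
for q in cs:
    P=plane(c,q.reshape(-1,2),.023);r=circ(P)
    if 15<r[2]<23: print("hole",r)
cv2.imwrite("pics/w11.png",c["image"])
E
python3 -m inch '[[[1.2,-3.8,0,0,0,0,-1],[1.2,-3.8,0,0,0,0,-1],[1.2,-3.8,0,0,0,0,-1],[1.2,-3.8,0,0,0,0,-1],[1.2,-3.8,0,0,0,0,-1]]]'
python3 -m inch '[[[1.2,-3.8,0,0,0,0,-1],[0.9,-3,0,0,0,0,-1],[0.4,-1,0,0,0,0,-1],[0,0,0,0,0,0,-1],[0,0,0,0,0,0,-1]]]'
python3 -m inch '[[[0,0,0,0,0,0,-1],[0,0,0,0,0,0,-1],[0,0,0,0,0,0,-1],[0,0,0,0,0,0,-1]]]'
python3 - <<'E'
from h import *
c=cam("wrist");s=c["s"];hsv,br,gr=masks(c["image"]);p=pix(c,[.4406,-.3278,.04])[0];print(p)
go(440.6,-327.8,-8,78.3,s)
cv2.imwrite("pics/w12.png",c["image"][:, :]);print(hsv[int(p[1])-60:int(p[1])+60:6,int(p[0]),2]);print(hsv[int(p[1]),int(p[0])-70:int(p[0])+70:5,2])
E
```

```text
t: 22.25
tool_pos: [0.5783, -0.0826, 0.0018]
orientation: [0.32, 3.125, -0.0]
force: [-0.7, 0.1, -1.3]
opening: 0.0786
t: 22.75
tool_pos: [0.5812, -0.0832, 0.1265]
orientation: [0.319, 3.118, -0.001]
force: [0.4, -0.7, -0.3]
opening: 0.0928
t: 23.15
tool_pos: [0.5773, -0.0823, 0.1203]
orientation: [-0.319, -3.123, -0.001]
force: [0.3, -0.2, -0.6]
opening: 0.0929
ring [577.5 -82.7  58.1] [582.3 -83.7  61.5] ((319.73382568359375, 240.82354736328125), (58.511905670166016, 61.538692474365234), 100.76105499267578)
hole [ 700.1 -141.9   15.5]
hole [432.  -28.6  20. ]
t: 23.7
tool_pos: [0.48, -0.2575, 0.1215]
orientation: [-0.319, -3.125, -0.0]
force: [0.7, -0.6, -0.4]
opening: 0.0932
t: 24.2
tool_pos: [0.441, -0.3269, 0.1215]
orientation: [-0.32, -3.125, -0.001]
force: [-0.9, 0.4, 0.9]
opening: 0.0931
t: 24.6
tool_pos: [0.4411, -0.3273, 0.1219]
orientation: [0.318, 3.125, 0.0]
force: [0.2, 0.5, 0.3]
opening: 0.0929
[319.42617463 240.2925809 ]
tilt [0.0001 0.    ] yaw 78.4 turn 0.1 shift cm [ 0.04 -0.06 12.99] pos [ 441.1 -327.3  121.9] t 24.6
[215 147 146 100 131 174 140 120 122 123 122 101  97  94 140 177 181 186
 186 185]
[121 122 117 123 121 127 127 140 235 237 104  89 122 121 122 125 122  92
  89 144 165 185 212 216 207 199 182 183]
```

View pics/w12.png

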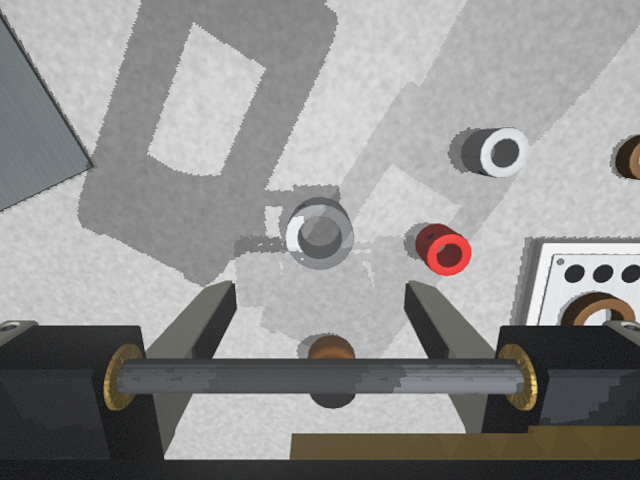

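The wide collar's top face is centred at (319.5,236.5), between the jaws. The red decoy at (443,250) and the jar are clear of both fingers. Gripping it.

```bash
python3 -m inch '[[[0.11,-0.05,4,0,0,0,-1],[0,0,4,0,0,0,-1],[0,0,3.5,0,0,0,-1],[0,0,1.6,0,0,0,-1],[0,0,0.7,0,0,0,-1]]]' 45
python3 -m inch '[[[0,0,0,0,0,0,-1],[0,0,0,0,0,0,-1],[0,0,0,0,0,0,-1],[0,0,0,0,0,0,1],[0,0,0,0,0,0,1]]]'
python3 -m inch '[[[0,0,0,0,0,0,1],[0,0,0,0,0,0,1],[0,0,0,0,0,0,1],[0,0,0,0,0,0,1],[0,0,0,0,0,0,1]]]'
python3 -c "
from h import *
go(440.6,-327.8,-16,78.3)"
python3 -m inch '[[[0,0,-1,0,0,0,1],[0,0,-3,0,0,0,1],[0,0,-3,0,0,0,1],[0,0,-2.5,0,0,0,1],[0,0,-1,0,0,0,1]]]'
python3 -m inch '[[[0,0,0,0,0,0,1],[0,0,0,0,0,0,1],[0,0,0,0,0,0,1],[0,0,0,0,0,0,1]]]'
python3 -c "
from h import *
go(578.3,-82.5,23,78.3);print(robot.read_state()['opening'])"
```

```text
t: 25.15
tool_pos: [0.4381, -0.3266, -0.0187]
orientation: [-0.319, -3.122, -0.004]
force: [0.9, 0.6, -0.7]
opening: 0.093
t: 25.65
tool_pos: [0.4401, -0.3285, -0.0152]
orientation: [0.319, 3.124, -0.001]
force: [-0.5, 0.1, 0.3]
opening: 0.0814
t: 26.15
tool_pos: [0.4396, -0.328, -0.0161]
orientation: [-0.32, -3.125, -0.0]
force: [-0.8, 1.5, 2.2]
opening: 0.0597
tilt [0.     0.0001] yaw 78.3 turn 0.0 shift cm [-0.1   0.04 -0.01] pos [ 439.6 -328.   -16.1] t 26.1
t: 26.65
tool_pos: [0.4406, -0.3291, 0.0919]
orientation: [0.319, 3.122, -0.004]
force: [0.5, -1.1, -4.1]
opening: 0.06
t: 27.05
tool_pos: [0.4386, -0.3272, 0.087]
orientation: [-0.319, -3.123, -0.003]
force: [-0.6, -0.1, -3.9]
opening: 0.0599
tilt [-0.0022  0.002 ] yaw 78.3 turn 0.0 shift cm [-8.73 26.79  6.42] pos [ 438.6 -327.2   87. ] t 27.1
0.05993005623796406
```

```bash
python3 -m inch '[[[-0.5,1.5,0,0,0,0,1],[-1.1,3.4,0,0,0,0,1],[-1.1,3.4,0,0,0,0,1],[-1.1,3.4,0,0,0,0,1],[-1.1,3.4,0,0,0,0,1]]]'
python3 -m inch '[[[-1.1,3.4,0,0,0,0,1],[-1.1,3.4,0,0,0,0,1],[-1.1,3.4,0,0,0,0,1],[-0.47,1.55,0,0,0,0,1],[0,0,0,0,0,0,1]]]'
python3 -m inch '[[[0,0,0,0,0,0,1],[0,0,0,0,0,0,1],[0,0,0,0,0,0,1],[0,0,0,0,0,0,1],[0,0,0,0,0,0,1]]]'
python3 -c "
from h import *
go(579,-82.6,23,78.3)"
```

```text
t: 27.55
tool_pos: [0.5185, -0.1879, 0.0883]
orientation: [-0.32, -3.125, -0.001]
force: [1.3, -0.3, -4.2]
opening: 0.0598
t: 28.05
tool_pos: [0.5793, -0.0799, 0.0883]
orientation: [-0.314, -3.125, -0.001]
force: [-0.5, -0.2, -4.5]
opening: 0.0601
t: 28.55
tool_pos: [0.5786, -0.0833, 0.0889]
orientation: [0.321, 3.125, -0.0]
force: [-0.1, 1.2, -3.8]
opening: 0.0597
tilt [ 0.0001 -0.0001] yaw 78.3 turn -0.0 shift cm [-0.02  0.08  6.59] pos [578.6 -83.3  88.9] t 28.6
```

```bash
python3 -m inch '[[[-0.02,0.08,2,0,0,0,1],[0,0,2,0,0,0,1],[0,0,1.5,0,0,0,1],[0,0,0.7,0,0,0,1],[0,0,0,0,0,0,1]]]'
python3 -m inch '[[[0,0,0,0,0,0,1],[0,0,0,0,0,0,1],[0,0,0,0,0,0,1],[0,0,0,0,0,0,1]]]'
python3 -m inch '[[[0,0,0.15,0,0,0,1],[0,0,0,0,0,0,1],[0,0,0,0,0,0,1]]]'
python3 -c "
from h import *
go(579,-82.6,23,78.3)"
```

```text
t: 29.05
tool_pos: [0.5781, -0.0818, 0.0255]
orientation: [-0.32, -3.123, -0.0]
force: [-0.3, 0.1, -4.4]
opening: 0.06
t: 29.45
tool_pos: [0.5797, -0.082, 0.0276]
orientation: [0.319, 3.124, -0.0]
force: [-0.5, -0.1, -4.1]
opening: 0.06
t: 29.75
tool_pos: [0.579, -0.0819, 0.0252]
orientation: [-0.32, -3.125, -0.0]
force: [0.4, 0.9, -4.3]
opening: 0.0601
tilt [-0.0002  0.    ] yaw 78.3 turn 0.0 shift cm [-0.01 -0.07  0.22] pos [579.  -81.9  25.2] t 29.8
```

```bash
python3 -m inch '[[[0,-0.07,0.15,0,0,0,1],[0,0,0,0,0,0,1],[0,0,0,0,0,0,1]]]'
python3 -m inch '[[[0,0,0.08,0,0,0,1],[0,0,0,0,0,0,1],[0,0,0,0,0,0,1]]]'
```

```text
t: 30.05
tool_pos: [0.5789, -0.0826, 0.0237]
orientation: [-0.32, -3.125, -0.0]
force: [-1.0, 0.6, -4.9]
opening: 0.06
t: 30.35
tool_pos: [0.579, -0.0826, 0.023]
orientation: [-0.32, -3.125, -0.0]
force: [0.0, -0.6, -4.1]
opening: 0.0601
```

```bash
python3 -m inch '[[[0,0,0.07,0,0,0,1],[0,0,0,0,0,0,1],[0,0,0,0,0,0,1]]]'
python3 -m inch '[[[0,0,0.07,0,0,0,1],[0,0,0,0,0,0,1],[0,0,0,0,0,0,1]]]'
```

```text
t: 30.65
tool_pos: [0.5791, -0.0826, 0.0229]
orientation: [0.32, 3.125, -0.0]
force: [-4.3, 1.2, 3.3]
opening: 0.0599
t: 30.95
tool_pos: [0.5792, -0.0826, 0.0229]
orientation: [0.319, 3.125, -0.0]
force: [-6.6, 0.5, 9.5]
opening: 0.0599
```

```bash
python3 -m inch '[[[0,0,-0.12,0,0,0,0],[0,0,0,0,0,0,-0.7],[0,0,0,0,0,0,-0.7],[0,0,0,0,0,0,-0.7],[0,0,0,0,0,0,-0.7]]]'
python3 -m inch '[[[0,0,-2,0,0,0,-0.7],[0,0,-3.5,0,0,0,-0.7],[0,0,-3,0,0,0,-0.7],[0,0,-1.5,0,0,0,-0.7],[0,0,0,0,0,0,-0.7]]]'
python3 -m inch '[[[2.5,0.4,0,0,0,0,-0.5],[3.2,0.5,0,0,0,0,-0.5],[3.2,0.5,0,0,0,0,-0.5],[3.2,0.5,0,0,0,0,-0.5],[2.2,0.34,0,0,0,0,-0.5]]]'
python3 -m inch '[[[1,0,0,0,0,0,-0.5],[0,0,0,0,0,0,-0.5],[0,0,0,0,0,0,-0.5],[0,0,0,0,0,0,-0.5],[0,0,0,0,0,0,-0.5]]]'
python3 - <<'E'
from h import *
c=cam("wrist");s=c["s"];hsv,br,gr=masks(c["image"]);cv2.imwrite("pics/w13.png",c["image"])
b=blob(br,pix(c,[.4338,-.0296,.016])[0],50);print("nr",circ(plane(c,b,.016)),circ(plane(c,b,0)))
go(433.8,-29.6,-22,78.3,s)
t=cam("top");cv2.imwrite("pics/t13.png",t["image"]);print("collar top pred",pix(t,[.5788,-.0825,.079]),"ring",pix(t,[.5788,-.0825,.039]))
v=cv2.cvtColor(t["image"],cv2.COLOR_BGR2GRAY);p=pix(t,[.5788,-.0825,.079])[0].astype(int);print(v[p[1],p[0]-25:p[0]+26]);print(v[p[1]-25:p[1]+26,p[0]])
E
```

```text
t: 31.45
tool_pos: [0.5793, -0.0826, 0.0229]
orientation: [0.319, 3.125, -0.0]
force: [0.1, 0.7, 0.7]
opening: 0.0786
t: 31.95
tool_pos: [0.581, -0.0831, 0.1257]
orientation: [0.319, 3.12, -0.001]
force: [-0.1, 0.0, 0.3]
opening: 0.0792
t: 32.45
tool_pos: [0.4405, -0.0308, 0.1202]
orientation: [-0.319, -3.121, -0.001]
force: [0.1, 0.2, -0.3]
opening: 0.0698
t: 32.95
tool_pos: [0.434, -0.0299, 0.1225]
orientation: [-0.32, -3.125, -0.0]
force: [0.1, 0.3, -0.2]
opening: 0.07
nr [431.6 -29.1  38.5] [435.8 -29.9  40.6]
tilt [-0.0006  0.0001] yaw 78.3 turn 0.0 shift cm [ 0.02  0.02 14.45] pos [434.  -29.9 122.5] t 33.0
collar top pred [[373.25669001 225.46471924]] ring [[371.08853697 230.09645657]]
[ 96  95  92  93  91  91  95  89  88  90  87  90  89  88  83  84  84  81
  79  80  76  76  77  74  75  71  73  88 100 100  99  51  37  48  48  51
  80 147 153 152 149 150  95 109 147 150 151 153 153 151 126]
[150 148 149 147  83  40  35  37  37 124 144 147 149 152 112  60  46  45
  46  42  32  44  83  92  81  71  78  82  91  90  97 103 105 108 110 110
 117 119 122 118 125 125 124 129 133 130 132 134 134 139 136]
```

```bash
python3 -m inch '[[[0.06,0.04,4,0,0,0,-0.5],[0,0,4,0,0,0,-0.5],[0,0,4,0,0,0,-0.5],[0,0,1.8,0,0,0,-0.5],[0,0,0.6,0,0,0,-0.5]]]' 30
python3 -m inch '[[[0,0,0,0,0,0,-0.5],[0,0,0,0,0,0,-0.5],[0,0,0,0,0,0,-0.5],[0,0,0,0,0,0,1],[0,0,0,0,0,0,1]]]'
python3 -m inch '[[[0,0,0,0,0,0,1],[0,0,0,0,0,0,1],[0,0,0,0,0,0,1],[0,0,0,0,0,0,1],[0,0,0,0,0,0,1]]]'
python3 -c "
from h import *
go(433.5,-29.4,-22,78.3)"
python3 -m inch '[[[0,0,-1,0,0,0,1],[0,0,-3,0,0,0,1],[0,0,-3,0,0,0,1],[0,0,-2,0,0,0,1],[0,0,-1,0,0,0,1]]]'
python3 -m inch '[[[0,0,0,0,0,0,1],[0,0,0,0,0,0,1],[0,0,0,0,0,0,1],[0,0,0,0,0,0,1]]]'
python3 -c "
from h import *
go(619.1,113.3,2,78.3);print(robot.read_state()['opening'])"
```

```text
t: 33.55
tool_pos: [0.4309, -0.0288, -0.0238]
orientation: [-0.319, -3.12, -0.001]
force: [0.0, 0.5, 0.5]
opening: 0.0697
t: 34.05
tool_pos: [0.434, -0.0293, -0.0203]
orientation: [0.319, 3.124, -0.0]
force: [-0.3, 0.6, -0.3]
opening: 0.0581
t: 34.55
tool_pos: [0.4333, -0.0292, -0.021]
orientation: [0.32, 3.125, 0.0]
force: [-0.9, 0.1, 2.2]
opening: 0.0389
tilt [0.0001 0.    ] yaw 78.3 turn 0.0 shift cm [-0.02 -0.02  0.1 ] pos [433.3 -29.2 -21. ] t 34.5
t: 35.05
tool_pos: [0.4345, -0.0294, 0.0815]
orientation: [0.319, 3.122, -0.001]
force: [0.2, -0.0, -0.6]
opening: 0.0391
t: 35.45
tool_pos: [0.4322, -0.029, 0.0775]
orientation: [-0.319, -3.123, -0.0]
force: [-0.1, -0.2, -0.7]
opening: 0.0393
tilt [-0.0024  0.0005] yaw 78.3 turn 0.0 shift cm [-15.44  17.72   7.51] pos [432.2 -29.   77.5] t 35.5
0.03929993508772373
```

```bash
python3 -m inch '[[[-1.5,1.7,0,0,0,0,1],[-2.5,2.9,0,0,0,0,1],[-2.5,2.9,0,0,0,0,1],[-2.5,2.9,0,0,0,0,1],[-2.5,2.9,0,0,0,0,1]]]'
python3 -m inch '[[[-2.5,2.9,0,0,0,0,1],[-1.29,1.52,0,0,0,0,1],[0,0,0,0,0,0,1],[0,0,0,0,0,0,1],[0,0,0,0,0,0,1]]]'
python3 -m inch '[[[0,0,1.5,0,0,0,1],[0,0,2.5,0,0,0,1],[0,0,2,0,0,0,1],[0,0,1,0,0,0,1],[0,0,0,0,0,0,1]]]'
python3 -m inch '[[[0,0,0,0,0,0,1],[0,0,0,0,0,0,1],[0,0,0,0,0,0,1],[0,0,0,0,0,0,1]]]'
python3 -c "
from h import *
go(619.0,113.3,2,78.3)"
```

```text
t: 35.95
tool_pos: [0.5732, 0.0788, 0.0776]
orientation: [-0.32, -3.124, 0.001]
force: [-0.2, -0.5, -0.9]
opening: 0.0392
t: 36.45
tool_pos: [0.6177, 0.1128, 0.078]
orientation: [-0.32, -3.124, 0.001]
force: [0.1, -0.3, -1.0]
opening: 0.039
t: 36.95
tool_pos: [0.6165, 0.1128, 0.0062]
orientation: [-0.32, -3.121, 0.001]
force: [0.2, -0.2, -0.7]
opening: 0.039
t: 37.35
tool_pos: [0.6195, 0.1135, 0.0098]
orientation: [0.319, 3.124, 0.001]
force: [0.3, 0.0, -2.4]
opening: 0.0393
tilt [0.0016 0.0002] yaw 78.3 turn 0.0 shift cm [ 0.05 -0.03  0.78] pos [619.5 113.5   9.8] t 37.4
```

```bash
python3 -m inch '[[[0,0,0.4,0,0,0,1],[0,0,0,0,0,0,1],[0,0,0,0,0,0,1],[0,0,0.1,0,0,0,1],[0,0,0,0,0,0,1]]]'
python3 -m inch '[[[0,0,0.1,0,0,0,1],[0,0,0,0,0,0,1],[0,0,0,0,0,0,1]]]'
python3 -m inch '[[[0,0,0.07,0,0,0,1],[0,0,0,0,0,0,1],[0,0,0,0,0,0,1]]]'
python3 -m inch '[[[0,0,0.07,0,0,0,1],[0,0,0,0,0,0,1],[0,0,0,0,0,0,1]]]'
```

```text
t: 37.85
tool_pos: [0.6187, 0.1134, 0.0037]
orientation: [-0.32, -3.125, 0.0]
force: [0.4, -0.2, -1.1]
opening: 0.0393
t: 38.15
tool_pos: [0.6188, 0.1134, 0.0028]
orientation: [-0.32, -3.125, 0.0]
force: [-0.8, 0.5, -1.1]
opening: 0.0392
t: 38.45
tool_pos: [0.6188, 0.1134, 0.0021]
orientation: [-0.32, -3.125, 0.0]
force: [0.2, -0.3, -1.0]
opening: 0.039
t: 38.75
tool_pos: [0.6189, 0.1134, 0.0019]
orientation: [0.32, 3.125, -0.0]
force: [-3.9, -1.1, 5.2]
opening: 0.0389
```

```bash
python3 -m inch '[[[0,0,-0.1,0,0,0,0.2],[0,0,0,0,0,0,-0.3],[0,0,0,0,0,0,-0.3],[0,0,0,0,0,0,-0.3],[0,0,0,0,0,0,-0.3]]]'
python3 -m inch '[[[0,0,-2,0,0,0,-0.3],[0,0,-4,0,0,0,-0.3],[0,0,-4,0,0,0,-0.5],[0,0,-2,0,0,0,-0.5],[0,0,0,0,0,0,-0.5]]]'
python3 -m inch '[[[0.75,-1.5,0,0,0,0,-0.5],[1.75,-3.55,0,0,0,0,-0.5],[1.75,-3.55,0,0,0,0,-0.5],[1.75,-3.55,0,0,0,0,-0.5],[1.75,-3.55,0,0,0,0,-0.5]]]'
python3 -m inch '[[[1.75,-3.55,0,0,0,0,-0.5],[1.75,-3.55,0,0,0,0,-0.5],[1.75,-3.55,0,0,0,0,-0.5],[1.75,-3.55,0,0,0,0,-0.5],[0.9,-2.1,0,0,0,0,-0.5]]]'
python3 -m inch '[[[0,0,0,0,0,0,-0.5],[0,0,0,0,0,0,-0.5],[0,0,0,0,0,0,-0.5],[0,0,0,0,0,0,-0.5],[0,0,0,0,0,0,-0.5]]]'
python3 - <<'E'
from h import *
c=cam("wrist");s=c["s"];p=pix(c,[.4005,-.168,.04])[0];print(p);go(400.5,-168,-16,78.3,s)
x,y=p.astype(int);cv2.imwrite("pics/w14.png",cv2.resize(c["image"][y-75:y+75,x-100:x+100],None,fx=4,fy=4));print(x-100,y-75)
E
```

```text
t: 39.25
tool_pos: [0.6188, 0.1134, 0.0024]
orientation: [0.32, 3.125, 0.0]
force: [0.3, -0.1, 0.3]
opening: 0.0598
t: 39.75
tool_pos: [0.6219, 0.1137, 0.1274]
orientation: [0.319, 3.118, 0.002]
force: [0.7, -0.2, 0.8]
opening: 0.0696
t: 40.25
tool_pos: [0.5091, -0.0255, 0.1205]
orientation: [-0.319, -3.123, -0.0]
force: [-0.1, -0.3, 0.6]
opening: 0.0699
t: 40.75
tool_pos: [0.3983, -0.1695, 0.1208]
orientation: [-0.321, -3.123, -0.0]
force: [-0.3, 0.2, -0.7]
opening: 0.0697
t: 41.25
tool_pos: [0.4012, -0.1675, 0.1223]
orientation: [-0.317, -3.125, -0.0]
force: [-0.5, 0.3, 0.2]
opening: 0.0696
[319.44941657 239.96877363]
tilt [-0.0002  0.0003] yaw 78.4 turn 0.1 shift cm [ 0.05 -0.06 13.83] pos [ 401.2 -167.5  122.3] t 41.2
219 164
```

View pics/w14.png

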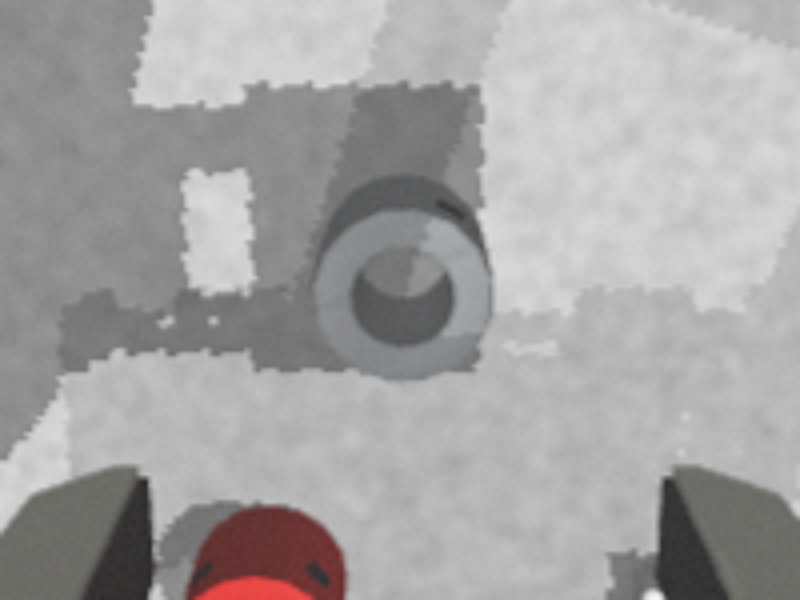

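The narrow collar's top face is centred at crop (402,294), i.e. px (319.6,237.5). The red decoy is about 60 mm farther out, clear of the fingers. Gripping it.

```bash
python3 -m inch '[[[0.08,-0.07,4,0,0,0,-0.5],[0,0,4,0,0,0,-0.5],[0,0,3.5,0,0,0,-0.5],[0,0,1.6,0,0,0,-0.5],[0,0,0.7,0,0,0,-0.5]]]' 40
python3 -m inch '[[[0,0,0,0,0,0,-0.5],[0,0,0,0,0,0,-0.5],[0,0,0,0,0,0,-0.5],[0,0,0,0,0,0,1],[0,0,0,0,0,0,1]]]'
python3 -m inch '[[[0,0,0,0,0,0,1],[0,0,0,0,0,0,1],[0,0,0,0,0,0,1],[0,0,0,0,0,0,1],[0,0,0,0,0,0,1]]]'
python3 -c "
from h import *
go(400.3,-168.1,-16,78.3)"
python3 -m inch '[[[0,0,-1,0,0,0,1],[0,0,-3,0,0,0,1],[0,0,-3,0,0,0,1],[0,0,-3,0,0,0,1],[0,0,-1,0,0,0,1]]]'
python3 -m inch '[[[0,0,0,0,0,0,1],[0,0,0,0,0,0,1],[0,0,0,0,0,0,1],[0,0,0,0,0,0,1],[0,0,0,0,0,0,1]]]'
python3 -c "
from h import *
go(619.1,113.4,23,78.3);print(robot.read_state()['opening'])"
```

```text
t: 41.8
tool_pos: [0.3984, -0.1675, -0.0178]
orientation: [-0.318, -3.122, -0.002]
force: [-0.7, -0.8, 1.3]
opening: 0.0695
t: 42.3
tool_pos: [0.4005, -0.1692, -0.0148]
orientation: [0.319, 3.124, -0.001]
force: [0.3, 0.8, 0.7]
opening: 0.0582
t: 42.8
tool_pos: [0.4, -0.1688, -0.0154]
orientation: [0.32, 3.125, 0.0]
force: [-1.4, 1.1, 3.5]
opening: 0.0397
tilt [0.0001 0.0001] yaw 78.3 turn 0.0 shift cm [-0.02  0.07  0.06] pos [ 400.  -168.8  -15.4] t 42.8
t: 43.3
tool_pos: [0.4015, -0.1699, 0.098]
orientation: [0.319, 3.121, -0.003]
force: [0.2, -0.2, -1.9]
opening: 0.0397
t: 43.8
tool_pos: [0.3992, -0.1685, 0.0933]
orientation: [-0.319, -3.124, -0.001]
force: [0.5, 0.4, -2.3]
opening: 0.0398
tilt [-0.0017  0.0009] yaw 78.3 turn 0.0 shift cm [-15.83  32.06   7.02] pos [ 399.2 -168.5   93.3] t 43.8
0.03979471796271673
```

```bash
python3 -m inch '[[[-0.75,1.5,0,0,0,0,1],[-1.75,3.55,0,0,0,0,1],[-1.75,3.55,0,0,0,0,1],[-1.75,3.55,0,0,0,0,1],[-1.75,3.55,0,0,0,0,1]]]'
python3 -m inch '[[[-1.75,3.55,0,0,0,0,1],[-1.75,3.55,0,0,0,0,1],[-1.75,3.55,0,0,0,0,1],[-1.75,3.55,0,0,0,0,1],[-0.95,2.17,0,0,0,0,1]]]'
python3 -m inch '[[[0,0,0,0,0,0,1],[0,0,0,0,0,0,1],[0,0,0,0,0,0,1],[0,0,0,0,0,0,1],[0,0,0,0,0,0,1]]]'
python3 -c "
from h import *
go(618.9,113.4,23.6,78.3)
c=cam('wrist');cv2.imwrite('pics/w15.png',c['image'])"
```

```text
t: 44.3
tool_pos: [0.5081, -0.0294, 0.094]
orientation: [-0.32, -3.125, 0.0]
force: [0.4, -0.7, -3.1]
opening: 0.0396
t: 44.8
tool_pos: [0.6195, 0.1159, 0.0935]
orientation: [-0.318, -3.125, -0.001]
force: [0.8, -0.1, -2.2]
opening: 0.0394
t: 45.3
tool_pos: [0.6183, 0.1126, 0.0946]
orientation: [0.321, 3.125, -0.0]
force: [0.1, 0.9, -2.7]
opening: 0.0396
tilt [ 0.     -0.0001] yaw 78.3 turn -0.0 shift cm [-0.05  0.09  7.1 ] pos [618.3 112.6  94.6] t 45.3
```

```bash
python3 -m inch '[[[-0.04,0.06,2,0,0,0,1],[0,0,2.2,0,0,0,1],[0,0,1.6,0,0,0,1],[0,0,0.9,0,0,0,1],[0,0,0,0,0,0,1]]]'
python3 -m inch '[[[0,0,0,0,0,0,1],[0,0,0,0,0,0,1],[0,0,0,0,0,0,1],[0,0,0,0,0,0,1],[0,0,0,0,0,0,1]]]'
python3 -m inch '[[[0,0,0.1,0,0,0,1],[0,0,0,0,0,0,1],[0,0,0,0,0,0,1]]]'
python3 -c "
from h import *
go(618.9,113.4,23.6,78.3)"
```

```text
t: 45.85
tool_pos: [0.6177, 0.1137, 0.0257]
orientation: [-0.32, -3.122, 0.001]
force: [-0.4, 0.4, -2.7]
opening: 0.0401
t: 46.35
tool_pos: [0.6193, 0.114, 0.0279]
orientation: [0.319, 3.125, 0.0]
force: [0.2, -1.1, -2.4]
opening: 0.0396
t: 46.65
tool_pos: [0.6189, 0.114, 0.0263]
orientation: [-0.32, -3.125, 0.0]
force: [0.4, 0.7, -2.5]
opening: 0.0397
tilt [-0.0002 -0.    ] yaw 78.3 turn 0.0 shift cm [-0.01 -0.06  0.27] pos [618.9 114.   26.3] t 46.6
```

```bash
python3 -m inch '[[[0,-0.06,0.15,0,0,0,1],[0,0,0,0,0,0,1],[0,0,0,0,0,0,1]]]'
python3 -m inch '[[[0,0,0.07,0,0,0,1],[0,0,0,0,0,0,1],[0,0,0,0,0,0,1]]]'
python3 -m inch '[[[0,0,0.07,0,0,0,1],[0,0,0,0,0,0,1],[0,0,0,0,0,0,1]]]'
```

```text
t: 46.95
tool_pos: [0.6188, 0.1134, 0.0248]
orientation: [-0.32, -3.125, 0.0]
force: [-0.6, 0.1, -2.5]
opening: 0.0397
t: 47.25
tool_pos: [0.6189, 0.1134, 0.0242]
orientation: [-0.32, -3.125, 0.0]
force: [0.3, 0.7, -2.1]
opening: 0.0401
t: 47.55
tool_pos: [0.6191, 0.1134, 0.0237]
orientation: [0.32, 3.125, 0.0]
force: [-0.3, -0.7, -2.2]
opening: 0.04
```

```bash
python3 -m inch '[[[0,0,0.07,0,0,0,1],[0,0,0,0,0,0,1],[0,0,0,0,0,0,1]]]'
python3 -m inch '[[[0,0,0.03,0,0,0,1],[0,0,0,0,0,0,1],[0,0,0,0,0,0,1]]]'
```

```text
t: 47.85
tool_pos: [0.6192, 0.1134, 0.0236]
orientation: [0.32, 3.125, 0.0]
force: [-1.8, 0.1, 6.0]
opening: 0.0396
t: 48.15
tool_pos: [0.6192, 0.1134, 0.0236]
orientation: [0.319, 3.125, 0.0]
force: [-4.7, -0.2, 7.5]
opening: 0.0396
```

```bash
python3 -m inch '[[[0,0,-0.1,0,0,0,0.2],[0,0,0,0,0,0,-0.3],[0,0,0,0,0,0,-0.3],[0,0,0,0,0,0,-0.3],[0,0,0,0,0,0,-0.3]]]'
python3 -m inch '[[[0,0,-2,0,0,0,-0.3],[0,0,-4,0,0,0,-0.3],[0,0,-3.5,0,0,0,-0.3],[0,0,-1.5,0,0,0,-0.3],[0,0,0,0,0,0,-0.3]]]'
python3 -m inch '[[[2,1,0,0,0,0,-0.3],[3.4,1.8,0,0,0,0,-0.3],[3.4,1.8,0,0,0,0,-0.3],[3.4,1.8,0,0,0,0,-0.3],[3.4,1.8,0,0,0,0,-0.3]]]'
python3 -m inch '[[[3.4,1.8,0,0,0,0,-0.3],[3.4,1.8,0,0,0,0,-0.3],[2,1.8,0,0,0,0,-0.3],[0,0,0,0,0,0,-0.3],[0,0,0,0,0,0,-0.3]]]'
python3 - <<'E'
from h import *
t=cam("top");s=cam("side");cv2.imwrite("pics/t16.png",t["image"]);cv2.imwrite("pics/s16.png",s["image"])
a=cv2.resize(t["image"][150:300,210:430],None,fx=3.6,fy=3.6,interpolation=cv2.INTER_CUBIC);cv2.imwrite("pics/ta.png",a)
a0=s["image"][150:320,250:450];cv2.imwrite("pics/sa.png",cv2.resize(a0,None,fx=3.5,fy=3.5,interpolation=cv2.INTER_CUBIC))
for n,X in dict(wide=(.5788,-.0825),nar=(.619,.1134)).items(): print(n,[((pix(t,[*X,z])[0]-[210,150])*3.6).round(0) for z in(.023,.039,.079)])
E
```

```text
t: 48.65
tool_pos: [0.619, 0.1134, 0.0235]
orientation: [0.32, 3.125, -0.0]
force: [0.5, 0.2, -0.1]
opening: 0.0597
t: 49.15
tool_pos: [0.6211, 0.1136, 0.1368]
orientation: [0.319, 3.12, 0.002]
force: [0.3, 0.9, 0.1]
opening: 0.0607
t: 49.65
tool_pos: [0.4801, 0.2254, 0.1306]
orientation: [-0.32, -3.122, 0.002]
force: [0.2, 0.6, -0.9]
opening: 0.0604
t: 50.15
tool_pos: [0.4064, 0.2956, 0.1316]
orientation: [-0.317, -3.124, 0.003]
force: [0.1, -0.7, 0.5]
opening: 0.0604
wide [array([577., 295.]), array([580., 288.]), array([588., 272.])]
nar [array([202., 228.]), array([199., 220.]), array([190., 201.])]
```

View pics/ta.png

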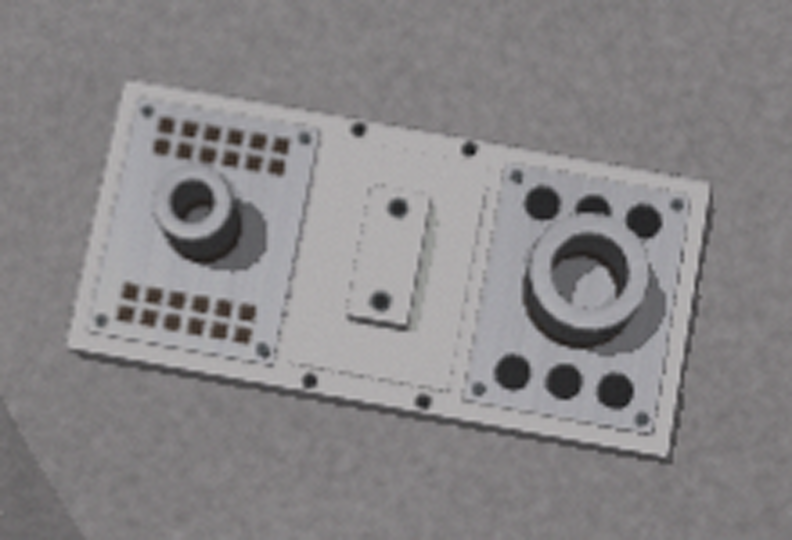

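View pics/sa.png

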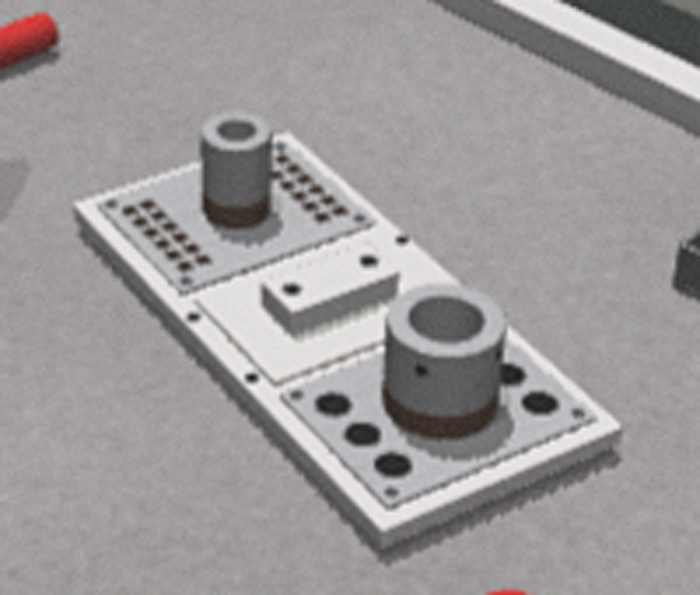

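Both collar tops sit where a centred stack predicts: (588,273) against (588,272), and (193,202) against (190,201). The plate-screw centroids (578,297) and (204,230) match the stack feet within about 1 mm. The side view shows flush stacks. One last check that the bystanders haven't moved, then I'll hand in.

```bash
python3 - <<'E'
from h import *
a=cv2.imread("pics/top0.png").astype(int);b=cv2.imread("pics/t16.png").astype(int)
red=lambda i:(i[:,:,2]>i[:,:,1]+60)
for n,sl in dict(jar=np.s_[200:250,485:535],driver=np.s_[180:235,125:160],redpart=np.s_[265:300,430:465]).items():
    if n=="jar":print(n,np.abs(a-b)[sl].mean().round(1))
    else:print(n,[np.argwhere(red(i[sl])).mean(0).round(1) for i in(a,b)])
s=robot.read_state();print(s["t"],s["dq"].round(3),s["force"].round(1));robot.close_job()
E
```

```text
jar 7.9
driver [array([28.3, 14.1]), array([28.3, 14.2])]
redpart [array([17. , 17.3]), array([17. , 17.3])]
50.25 [-0.012 -0.004 -0.012 -0.001  0.004  0.002] [-0.6 -0.8  0.2]
the job is handed in; nothing more can be done
```

The job is handed in at t = 50 s. The block lies flat in the middle of the white panel along its length. The wide ring and collar are stacked on the plate with the holes, and the narrow pair on the plate with the squares. Everything is released and the gripper was moved clear.

**Fingertip height:** the real fingertips end about 26 mm short of the reported TCP. My first grasp closed on air above the block, so I found the bench by touch and corrected every height after that.

**Last checks:**
- **Position:** from the top view, the block was within about 1 mm of the panel centre when placed, and the feet of the stacks within about 1 mm of the plate centres. The top and wrist cameras disagreed by about 2 mm in x, so I corrected for that.
- **Stacking:** the collar tops appear within about 1 mm of where a centred stack would put them, and the side view shows both stacks standing flush.
- **Screwdriver and red part:** both are unmoved in the top view.
- **Jar:** the image check was inconclusive. The patch around it changed by 7.9 grey levels, which may only be noise or changed shadows. I never moved near it.

The wide ring read 58 mm in the grip instead of 60, but the wrist picture showed it held centred.

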